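# Press a plastic sample on the infrared spectrometer

## Robot

A 6-joint arm with a two-finger parallel gripper is mounted at the origin on the work surface. World frame = base frame: x ahead of the robot, y to its left, z up, the work surface at z = 0. Lengths are in mm, angles in rad, forces in N, time in s.
With the tool pointing down it reaches from about 350 to 875 mm from the base axis. Payload 4.2 kg.
Tool frame: the origin (TCP) lies at the very end of the fingers, on their centre line; the grasp point (between the pads) lies 19 mm behind it (arm.grip_point_offset is the distance from the TCP to the grasp point, in mm); z points along the fingers, y is the direction in which the jaws open and shut (so a half turn about z gives the same grasp; the last joint's range is limited). The gripper opens to 85 mm and grips with 20 to 120 N. Pads are 22 mm wide; open, the fingers measure 114 mm over their backs; the gripper's body (76 mm by 85 mm) begins 54 mm behind the grasp point. The pads swing forward as they close: fully open they stand 13 mm farther back than shut.
Start: joints at [-1.034, 0.385, 0.008, 0, -1.194, -0.259], TCP at [171.417, -601.012, 231.312] pointing down, gripper open.
Joint ranges: [-3.14, 3.14], [-1.21, 2.06], [-1.07, 1.41], [-3.16, 2.05], [-2.99, -0.16], [-3.1, 3.1]. Speed limits (rad/s): [2.79, 2.79, 3.14, 3.14, 3.14, 3.14].

## Interface

Orientations are given as a unit quaternion [x, y, z, w].
In Python, from bench import arm gives the robot as it stands.
- The arm moves only by the tool drive_tool, never from a script. Its argument "steps" is a list of rows, each a list of 5 numbers: the shift along the tool's x, y, z in m, then the turn about the tool's z in degrees, then the finger opening in m, from 0 to 0.0854. A call has 1 to 20 rows; each row shifts and turns the commanded pose from where the row before left it, along the tool's axes as they then stand; what a row does not reach is not made up. A row lasts 1/10 s, in which the tool goes at most 50 mm and 8.59 degrees, less where a joint would pass 70% of its speed; a pose out of reach is approached as far as the arm can. A call is refused whole if a number of a shift passes 0.05 or a number of a turn 8.59, either way. A call with a gripper value outside its range is refused whole. The fingers move at their own pace and stop on an object; the grip force is fixed at half the most. Time passes only in rows, so rows that do not move let the fingers close. It gives the time, the measured TCP pose, the force and the opening at its end, in the units of the state.
- arm.read_state(): the state, without advancing time (a new reading comes with each control period).
- arm.get_image(name): name is "scene" or "side" or "wrist"; returns (picture, depth): 420x560x3 uint8, blue, green, red; 420x560 float32, mm along the optical axis (not along the pixel's ray), 0 where there is no reading.
- arm.camera_params(name): a dict with "K" (3x3 intrinsics, pixels), "world_to_cam" (4x4, takes a point from world to camera coordinates); the wrist camera has in their place "mount" (4x4, takes a point from camera to tool coordinates, whose origin is the TCP and whose axes are the flange's). Camera axes: x right, y up, looking along -z (the intrinsics and any distortion apply to the point x, -y, -z); pixel columns grow to the right and rows downward; lengths in mm; the calibration is good to about 2 mm. A picture is of the moment at which its call begins: read the wrist's pose just before it. camera_params takes no time and is no camera call.
- arm.job_done(): hands the job in, once; it reports no verdict.
The state is a dict: "clock": time; "joints": joint angles; "joint_vel": joint speeds; "joint_efforts": joint torques, N m; "position": TCP position; "ee_rot": TCP orientation; "contact_force": force on the tool from outside, world axes, zero at the start; "wrist_torque": the same for the moment, N m; "gripper_width": finger opening in mm.
Only numpy, scipy, OpenCV 4.12 (cv2) and the standard library are available. Lean on these libraries where they do the work, as an engineer would, in place of code of your own. Each camera call takes 0.05 s, during which the arm holds its last target.

## Task

Put the blue plastic disc flat on the small round crystal stage of the infrared spectrometer, centred over the crystal, let go of it, and gently swing the blue clamp beam over it as far as its stop. Then turn the clamp's black T-handle clockwise until the red force tab has popped fully out of the side of the beam, and stop there: any more can crack the crystal. Finish with hands off, the disc still clamped under the beam, and the other things left where they are.

Things in the scene. Friction and masses are not known exactly. Their poses are not given: they have to be found in the camera images.
- disc_blue: Loose blue plastic disc, 26 mm in diameter, 7 mm thick, 12 g, lying flat on a 6 mm thick white tile among an orange and a green disc of the same size, about 80 mm apart. Origin: its centre, half-way up; z is its axis (up).
- stage: Fixed round steel stage, 48 mm in diameter, on a black plate, 4 mm proud of the flat top (95 mm above the table) of the grey spectrometer (250 x 200 mm); amber crystal (10 mm) in its middle. Origin: centre of its top face. The disc goes flat on it, centred within about 5 mm. x points to the clamp's column (30 mm thick, axis 120 mm away), y to the left of that, z up. It bears 55 N at most.
- bridge (a joint): Swing angle of the clamp beam about the upright column, rad. 0 = over the crystal, against its stop; grows as the beam swings away, counter-clockwise seen from above, up to 2.0. It stays where it is left; about 1 N at the nose moves it. Tightening the screw twists the beam towards its stop.
- beam: Blue clamp beam, 36 mm wide, 24 mm thick, its underside 39 mm above the housing top, from the column to a round nose (42 mm across). Origin: on the column's axis, level with the underside; the nose lies at x = -120 mm. Turns level about z with joint bridge; at 0 its axes are the stage's. To swing it over the stage, push the side facing its -y, with less than 40 N.
- beam_nose (a point): Middle of the beam's nose, on the screw's axis, half-way up the beam (12 mm below its top). Axes as beam; the column's axis lies 120 mm away along +x. A steel anvil (11 mm across) hangs below the nose, at the start 1 to 5 mm clear of a disc on the stage, so that it swings over it freely.
- handle_grip (a point): Centre of the black T-handle bar (72 long, 14 wide, 16 mm high), 35 mm above the beam's top on a 10 mm thick stem; x along the bar, y across, z up. Captive: it turns without rising, with 2 mm of play up and down. Clockwise from above tightens, lowering the anvil 2.2 mm per rad; friction about 0.14 N m, up to 0.12 more under load; stays where left. 2 to 4 rad bring the tab out; 0.8 rad beyond is too much.
- tab (a joint): How far the red force tab (22 x 8 mm) stands out of the side of the beam that faces its +y, half-way between column and nose, m. About 0 (flush) until the anvil presses with 30 N; then it pops out within about half a radian of the handle: 0.008 and more = out, 0.010 at its fullest (32 N); turning on, the force climbs on without a further sign from the tab.
- disc_orange: Loose orange disc, 26 x 7 mm, on the tile: leave it alone. Origin: its centre.
- disc_green: Loose green disc, 26 x 7 mm, on the tile: leave it alone. Origin: its centre.
- wash_bottle: Loose white wash bottle, 68 mm across, 195 mm high: leave it alone. Origin: centre of its underside.
- beaker: Loose glass beaker, 68 mm across, 90 mm high: leave it alone. Origin: centre of its underside.
- tub: Loose white tub with a lid, 90 mm across, 85 mm high: leave it alone. Origin: centre of its underside.
- spatula: Loose spatula, 160 mm long, lying on the table: leave it alone.
- reagent: Loose brown reagent bottle, 60 mm across, 130 mm high: leave it alone. Origin: centre of its underside.

How it is judged:
By the outcome, as a careful person would: the job done as asked, in the order asked, and still so for the second after the job is handed in, with the robot touching nothing.
It also fails if it takes over 72 s, if anything falls off the work surface, if the arm or the gripper's body presses on something with over 40 N, if the wrist force passes 120 N, or if a joint passes its speed limit or range.

## Working session

There is one attempt and no reset: what is moved stays moved. The work goes in short steps, Python scripts to look and compute and a tool call to move; the robot and the scene stay as the last step left them, time stands still between calls to the robot, and variables do not carry over. Pictures are saved under pics/ and viewed, and the job is handed in when it is done.

Besides the shell and the picture viewer there is one more tool, called after ">>>" as name(argument=value, ...), one argument or row to a line, values as JSON. drive_tool: Moves the arm, as the interface text tells. Its arguments: {"type":"object","properties":{"steps":{"type":"array"}},"required":["steps"]}

```bash
ls; mkdir -p pics
python3 - <<'E'
from bench import arm
import cv2
print(arm.read_state())
for n in("scene","side","wrist"):
    im,d=arm.get_image(n); cv2.imwrite(f"pics/{n}0.png",im)
    import numpy as np; np.save(f"pics/{n}0.npy",d)
    print(n,arm.camera_params(n), arm.grip_point_offset)
E
```

```text
pics
{'clock': 0.0, 'joints': array([-1.03439179e+00,  3.85556090e-01,  6.64527834e-03, -4.86386014e-04,
       -1.19400405e+00, -2.58589379e-01]), 'joint_vel': array([ 0.00069426, -0.0001674 , -0.00161689, -0.00012277, -0.00203199,
       -0.00014893]), 'joint_efforts': array([ 2.05338947e-04, -3.92288268e+01,  1.88401830e+01,  4.18615177e+00,
       -4.56765221e-03, -1.11044614e-05]), 'position': array([ 171.26215952, -600.47887603,  230.23135005]), 'ee_rot': array([-1.38372363e-01,  9.90379683e-01,  1.06418153e-03, -2.01640396e-04]), 'contact_force': array([ 0.62104989, -0.21700905, -0.61896607]), 'wrist_torque': array([0.03189415, 0.08172852, 0.00917511]), 'gripper_width': 85.22433942731355}
scene {'K': array([[498.48278022,   0.        , 274.42868437],
       [  0.        , 498.48278022, 217.99365703],
       [  0.        ,   0.        ,   1.        ]]), 'world_to_cam': array([[-7.69945621e-02,  9.97031447e-01, -3.62199290e-04,
         4.70202483e+01],
       [-8.00846668e-01, -6.16280261e-02,  5.95690020e-01,
         3.12064976e+02],
       [ 5.93899361e-01,  4.61549583e-02, 
[... 528 characters left out ...]
.50371239e-01,  7.35143258e-01,
        -1.10803116e+03],
       [ 0.00000000e+00,  0.00000000e+00,  0.00000000e+00,
         1.00000000e+00]])} 18.700000000000003
wrist {'K': array([[350.6434267 ,   0.        , 275.31373476],
       [  0.        , 350.6434267 , 207.97139163],
       [  0.        ,   0.        ,   1.        ]]), 'mount': array([[ 1.17902504e-04,  9.56032648e-01,  2.93260230e-01,
         7.50210064e+01],
       [ 9.99999990e-01, -9.13197379e-05, -1.04336863e-04,
         5.15897197e-01],
       [-7.29690003e-05,  2.93260240e-01, -9.56032649e-01,
        -1.42299884e+02],
       [ 0.00000000e+00,  0.00000000e+00,  0.00000000e+00,
         1.00000000e+00]])} 18.700000000000003
```

View pics/scene0.png

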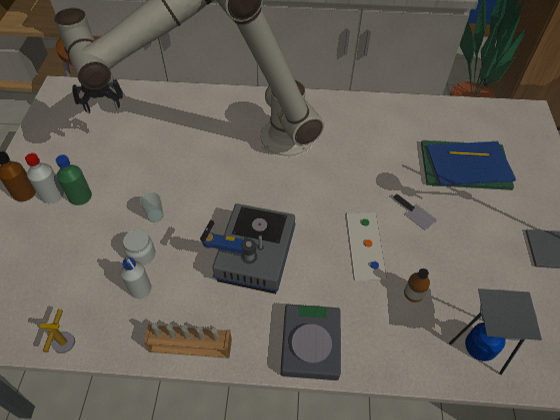

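View pics/side0.png

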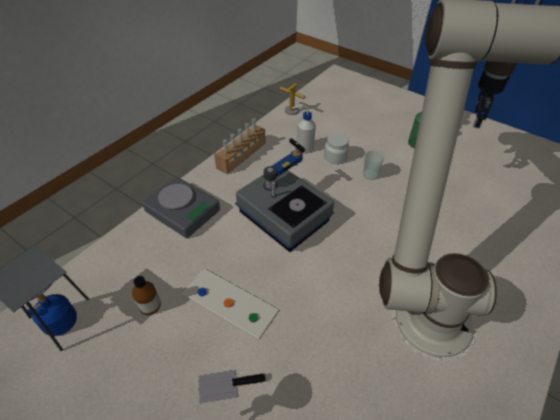

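View pics/wrist0.png

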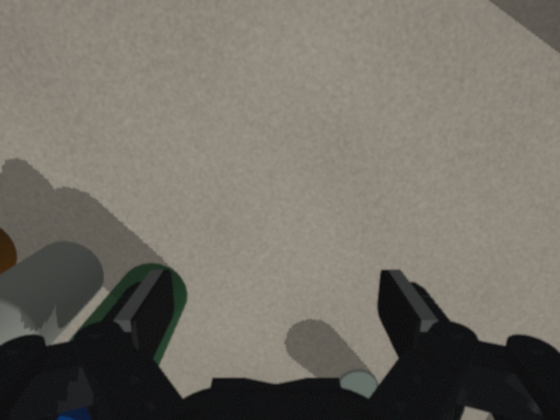

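```bash
cat > h.py <<'E'
import numpy as np, cv2
from bench import arm
from scipy.spatial.transform import Rotation as R
def cam(name,st=None):
    p=arm.camera_params(name); K=p["K"]
    if name=="wrist":
        st=st or arm.read_state()
        T=np.eye(4);T[:3,:3]=R.from_quat(st["ee_rot"]).as_matrix();T[:3,3]=st["position"]
        C=T@p["mount"]
    else: C=np.linalg.inv(p["world_to_cam"])
    return K,C
def ray(u,v,kc):
    K,C=kc
    d=np.array([(u-K[0,2])/K[0,0],-(v-K[1,2])/K[1,1],-1.]); return C[:3,3],C[:3,:3]@d
def onz(u,v,z,kc):
    o,d=ray(u,v,kc); return o+d*(z-o[2])/d[2]
def proj(P,kc):
    K,C=kc; q=np.linalg.inv(C)@np.r_[P,1]
    return K[0,0]*q[0]/-q[2]+K[0,2], K[1,2]-K[1,1]*q[1]/-q[2]
def meet(r1,r2):
    A=np.c_[r1[1],-r2[1]]; t=np.linalg.lstsq(A,r2[0]-r1[0],rcond=None)[0]
    p=r1[0]+r1[1]*t[0];q=r2[0]+r2[1]*t[1]; return (p+q)/2,np.linalg.norm(p-q)
def snap(name,tag):
    st=arm.read_state(); im,d=arm.get_image(name); cv2.imwrite(f"pics/{tag}.png",im); np.save(f"pics/{tag}.npy",d)
    return im,d,cam(name,st)
E
python3 - <<'E'
from h import *
for n,(x,y,w,h) in {"scene":(180,180,220,120),"side":(180,130,170,200)}.items():
    im=cv2.imread(f"pics/{n}0.png"); d=np.load(f"pics/{n}0.npy"); kc=cam(n)
    hsv=cv2.cvtColor(im,cv2.COLOR_BGR2HSV)
    for nm,lo,hi in(("blue",(100,120,60),(125,255,255)),("green",(45,100,60),(90,255,255)),("orange",(3,150,100),(16,255,255))):
        m=cv2.inRange(hsv,lo,hi); k,l,s,c=cv2.connectedComponentsWithStats(m)
        for i in range(1,k):
            if s[i,4]>15 and x<c[i,0]<x+w and y<c[i,1]<y+h:
                print(n,nm,s[i],c[i],onz(*c[i],11,kc),)
    f=min(800/w,600/h); f=int(f)
    cv2.imwrite(f"pics/{n}0z.png",cv2.resize(im[y:y+h,x:x+w],None,fx=f,fy=f,interpolation=cv2.INTER_CUBIC)); print(f)
E
```

```text
scene blue [204 233  40  20 406] [225.09359606 243.57389163] [ 513.89704223 -167.29928073   11.        ]
scene blue [371 262   8   7  45] [374.4        264.82222222] [557.25152435 310.13657419  11.        ]
scene green [362 220   7   5  30] [365.06666667 221.83333333] [391.81376226 286.14186385  11.        ]
scene orange [365 240   7   7  40] [368.05 242.8 ] [475.44052231 293.15772871  11.        ]
3
side blue [273 154  29  18 154] [285.64935065 161.53246753] [ 696.6648111  -282.85108914   11.        ]
side blue [274 235  17  13  19] [282.68421053 241.57894737] [481.26564641  31.28746325  11.        ]
side blue [198 288   8   8  50] [201.6  291.38] [558.22398143 311.26068948  11.        ]
side green [186 203  23  17 165] [197.15151515 211.06666667] [783.12651084  97.18533489  11.        ]
side green [249 314   9   8  49] [252.97959184 317.16326531] [393.05335604 287.07516014  11.        ]
side orange [224 299   9   8  55] [228.07272727 302.47272727] [475.68831033 293.41559018  11.        ]
3
```

View pics/scene0z.png

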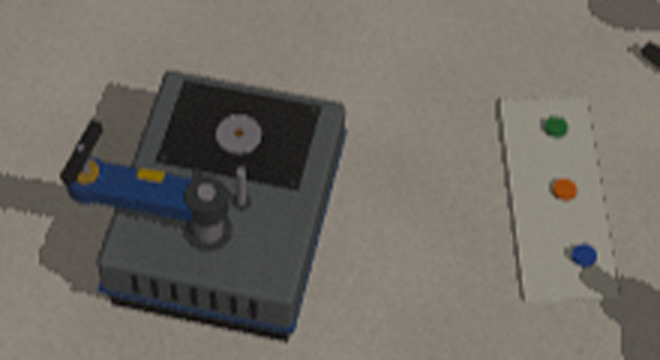

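View pics/side0z.png

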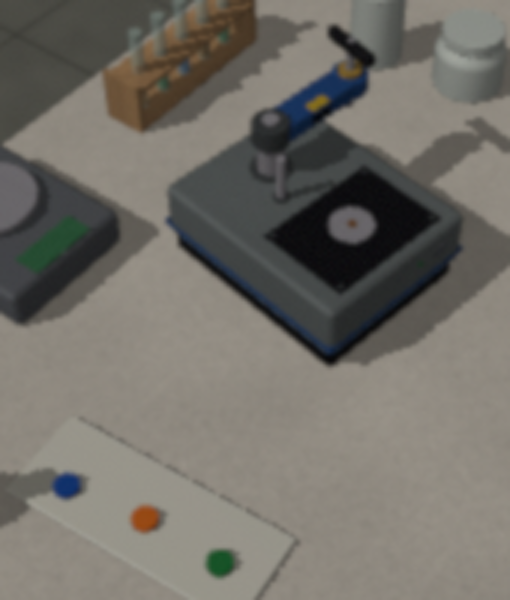

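Run:
```python
from h import *
S=cam("scene");D=cam("side")
def z2(u,v,o): return u/3+o[0]-1/3,v/3+o[1]-1/3
so=(180,180);do=(180,130)
# stage: bright pixels inside plate
for n,box,kc in(("scene",(250,215,272,234),S),("side",(284,194,310,216),D)):
    im=cv2.imread(f"pics/{n}0.png"); g=cv2.cvtColor(im,cv2.COLOR_BGR2GRAY)
    x0,y0,x1,y1=box; m=(g[y0:y1,x0:x1]>75).astype(np.uint8); 
    k,l,s,c=cv2.connectedComponentsWithStats(m); i=1+np.argmax(s[1:,4]); mm=l==i
    cs,_=cv2.findContours(mm.astype(np.uint8),cv2.RETR_EXTERNAL,cv2.CHAIN_APPROX_NONE); e=cv2.fitEllipse(cv2.convexHull(cs[0])); cc=np.array(e[0])+(x0,y0)
    print(n,s[i],c[i]+(x0,y0),e,onz(*cc,99,kc))
for nm,a,b in(("coltop",(206,191),(272,119)),("hend1",(98,127),(333,31)),("hend2",(70,181),(369,60)),("tabyellow",(150,175),(317,103))):
    print(nm,meet(ray(*z2(*a,so),S),ray(*z2(*b,do),D)))
d=np.load("pics/scene0.npy")
def dep(u,v,dd,kc):
    o,r=ray(u,v,kc); return o+r*dd[int(round(v)),int(round(u))]
for a in((206,191),(98,127),(83,152),(70,181),(239,133),(150,175)): print(a,dep(*z2(*a,so),d,S))
```

```text
scene [  2   3  15  13 143] [259.12587413 224.20979021] ((9.166963577270508, 9.125239372253418), (12.523111343383789, 14.548111915588379), 93.89209747314453) [491.44172913 -56.69809298  99.        ]
side [  6   5  15  12 135] [296.65185185 204.42962963] ((12.600646018981934, 10.438931465148926), (11.120538711547852, 14.706446647644043), 92.1339111328125) [492.62891605 -54.37867348  99.        ]
coltop (array([609.07075021, -74.88591339, 165.58899722]), np.float64(0.02057674961276458))
hend1 (array([ 594.84875906, -169.33317641,  231.90470647]), np.float64(13.256914866422926))
hend2 (array([ 592.68224144, -216.30189239,  153.64697318]), np.float64(17.974675558478545))
tabyellow (array([ 591.07947902, -130.77277684,  158.87567943]), np.float64(1.938212060573693))
(206, 191) [610.0325275  -74.72650749 167.05998197]
(98, 127) [ 567.0704966  -181.58687222  200.45940708]
(83, 152) [ 598.21962604 -190.91657047  202.1301073 ]
(70, 181) [ 623.78739234 -200.49344731  190.06358893]
(239, 133) [1391.70277431   60.80400741 1353.42671169]
(150, 175) [ 589.81569306 -131.71963918  158.07730583]
```

>>> drive_tool(
  steps=[
    [-0.008,0.01,0,0,0.085],
    [-0.016,0.02,0,0,0.085],
    [-0.024,0.03,0,0,0.085],
    [-0.032,0.04,0,0,0.085],
    [-0.032,0.04,0,0,0.085],
    [-0.032,0.04,0,0,0.085],
    [-0.032,0.04,0,0,0.085],
    [-0.032,0.04,0,0,0.085],
    [-0.032,0.04,0,0,0.085],
    [-0.032,0.04,0,0,0.085],
    [-0.032,0.04,0,0,0.085],
    [-0.032,0.04,0,0,0.085],
    [-0.032,0.04,0,0,0.085],
    [-0.032,0.04,0,0,0.085],
    [-0.032,0.04,0,0,0.085],
    [-0.032,0.04,0,0,0.085],
    [-0.032,0.04,0,0,0.085],
    [-0.032,0.04,0,0,0.085],
    [-0.024,0.03,0.01,0,0.085],
    [-0.016,0.02,0.01,0,0.085],
  ],
)

```text
clock: 2.15
position: [515.8, 223.5, 210.9]
ee_rot: [-0.14, 0.99, 0.0, 0.0]
contact_force: [-1.1, -0.2, -0.1]
gripper_width: 84.9
```

>>> drive_tool(
  steps=[
    [-0.014,0.016,0.016,0,0.085],
    [-0.014,0.016,0.016,0,0.085],
    [-0.014,0.016,0.016,0,0.085],
    [-0.014,0.016,0.016,0,0.085],
    [-0.008,0.008,0.016,4,0.085],
    [0,0,0,0,0.085],
    [0,0,0,0,0.085],
  ],
)

```text
clock: 2.85
position: [556.9, 307.2, 131.3]
ee_rot: [-0.105, 0.994, -0.0, -0.0]
contact_force: [0.5, -0.1, -0.0]
gripper_width: 84.8
```

Run:
```python
from h import *
im,d,kc=snap("wrist","w1")
st=arm.read_state(); print(st["position"],st["joints"],st["ee_rot"])
hsv=cv2.cvtColor(im,cv2.COLOR_BGR2HSV)
for nm,lo,hi in(("blue",(100,120,60),(125,255,255)),("orange",(3,150,100),(16,255,255))):
    m=cv2.inRange(hsv,lo,hi); k,l,s,c=cv2.connectedComponentsWithStats(m)
    for i in range(1,k):
        if s[i,4]>200: print(nm,s[i],c[i],onz(*c[i],12,kc))
```

```text
[557.27046556 307.18504113 132.13447797] [ 7.57724657e-01  4.83789196e-01 -9.53902211e-02  2.23954029e-04
 -9.91158474e-01 -2.11931069e+00] [-1.04475453e-01  9.94527435e-01  6.48716809e-05  2.38981995e-04]
blue [264 187  32  31 775] [279.73806452 202.00516129] [556.25940718 311.04563574  12.        ]
orange [ 263   71   35   37 1020] [280.21078431  89.10784314] [475.0465928  293.76093728  12.        ]
```

View pics/w1.png

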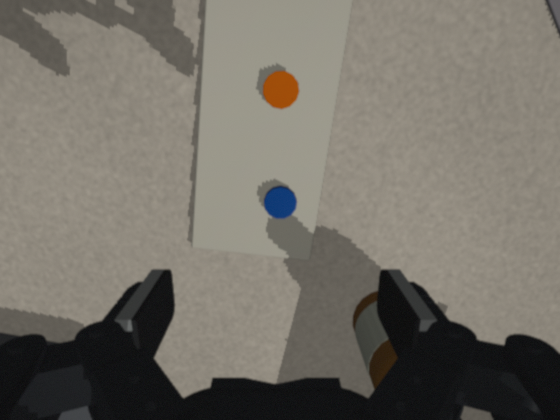

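Run:
```python
from h import *
S=cam("scene");D=cam("side")
print(onz(416,297,10,S),onz(149,308,10,D)); print(meet(ray(424,271,S),ray(139,280,D)))
d=np.load("pics/scene0.npy")
for u,v in((424,272),(417,285),(416,292)):
    o,r=ray(u,v,S); print(o+r*d[v,u])
```

```text
[660.17261241 430.0940264   10.        ] [636.61296027 434.02567528  10.        ]
(array([642.26077345, 426.39722056, 132.26856723]), np.float64(0.2952399988611909))
[645.10217557 426.45273691 131.43434522]
[665.53242954 414.11026778  91.31826886]
[671.27094651 417.71539735  60.43462483]
```

>>> drive_tool(
  steps=[
    [-0.001,0.004,0.02,0,0.05],
    [0,0,0.025,0,0.05],
    [0,0,0.025,0,0.05],
    [0,0,0.02,0,0.05],
    [0,0,0.01,0,0.05],
    [0,0,0.008,0,0.05],
    [0,0,0.005,0,0.05],
    [0,0,0,0,0.05],
    [0,0,0,0,0.05],
  ],
)

```text
clock: 3.8
position: [558.2, 311.8, 19.2]
ee_rot: [-0.104, 0.995, 0.0, 0.001]
contact_force: [0.8, 0.1, -0.8]
gripper_width: 49.7
```

>>> drive_tool(
  steps=[
    [0,0,0.006,0,0.05],
    [0,0,0.004,0,0.05],
    [0,0,0.001,0,0.04],
    [0,0,0,0,0.03],
    [0,0,0,0,0.018],
    [0,0,0,0,0.018],
    [0,0,0,0,0.018],
    [0,0,0,0,0.018],
    [0,0,0,0,0.018],
  ],
)

```text
clock: 4.7
position: [557.9, 311.7, 7.5]
ee_rot: [-0.104, 0.995, 0.0, 0.0]
contact_force: [-0.5, -0.2, 1.8]
gripper_width: 21.7
```

Run:
```python
from h import *
im,d,kc=snap("wrist","w2")
st=arm.read_state(); print(st["position"],st["gripper_width"],st["contact_force"])
cv2.imwrite("pics/w2z.png",cv2.resize(im[180:420,140:420],None,fx=2.5,fy=2.5))
```

```text
[557.98516472 311.67620067   7.56652821] 22.280115359446828 [0.17661018 0.10445196 0.9130206 ]
```

View pics/w2z.png

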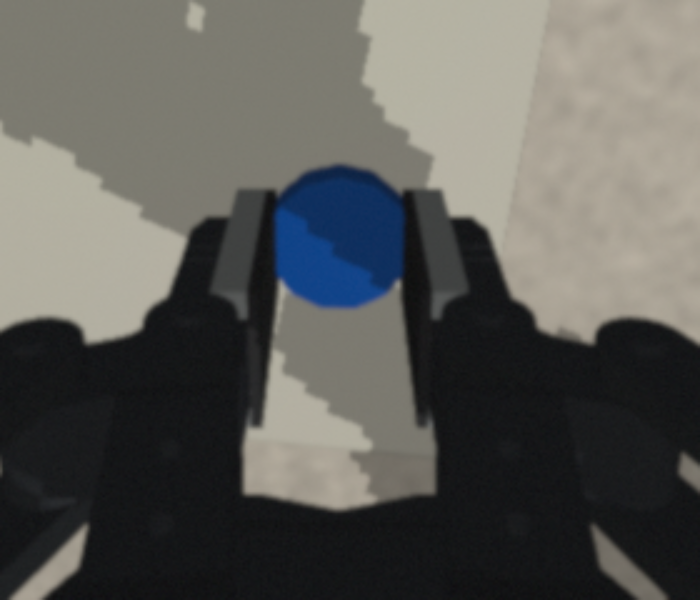

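>>> drive_tool(
  steps=[
    [0,0,-0.004,0,0.018],
    [0,0,-0.01,0,0.018],
    [0,0,-0.025,0,0.018],
    [0,0,-0.03,0,0.018],
    [0,0,-0.03,0,0.018],
    [0,0,-0.03,0,0.018],
    [0,0,-0.01,0,0.018],
    [0,0,-0.005,0,0.018],
    [0,0,0,0,0.018],
  ],
)

```text
clock: 5.65
position: [557.5, 311.3, 151.3]
ee_rot: [-0.104, 0.995, 0.0, -0.0]
contact_force: [-0.2, 0.4, -0.1]
gripper_width: 22.0
```

Run:
```python
from h import *
for t,z in (("w2",12),):
    st=arm.read_state()
im,d,kc=snap("wrist","w3"); 
hsv=cv2.cvtColor(im,cv2.COLOR_BGR2HSV)
m=cv2.inRange(hsv,(100,120,40),(125,255,255)); k,l,s,c=cv2.connectedComponentsWithStats(m)
zt=st["position"][2]+5
for i in range(1,k):
    if s[i,4]>500:
        P=onz(*c[i],zt,kc); x,y,w,h=s[i,:4]; print(s[i],c[i],P,P-st["position"])
        print([onz(x+w/2,v,zt,kc)-st["position"] for v in(y,y+h)])
print(st["position"],st["gripper_width"],st["contact_force"],st["joints"])
cv2.imwrite("pics/w3z.png",cv2.resize(im[180:420,140:420],None,fx=2.5,fy=2.5))
```

```text
[ 249  247   53   56 2453] [275.26090501 274.65348553] [554.84972261 311.29215507 156.31482697] [-2.64698686 -0.05554843  5.        ]
[array([-15.41176817,  -2.64379522,   5.        ]), array([11.09146545,  2.95080323,  5.        ])]
[557.49670947 311.34770351 151.31482697] 21.973536678892515 [-0.19025382  0.40212863 -0.12871111] [ 7.62107405e-01  4.69536882e-01 -6.61390378e-02 -3.95733029e-04
 -1.03523180e+00 -2.12493750e+00]
```

View pics/w3z.png

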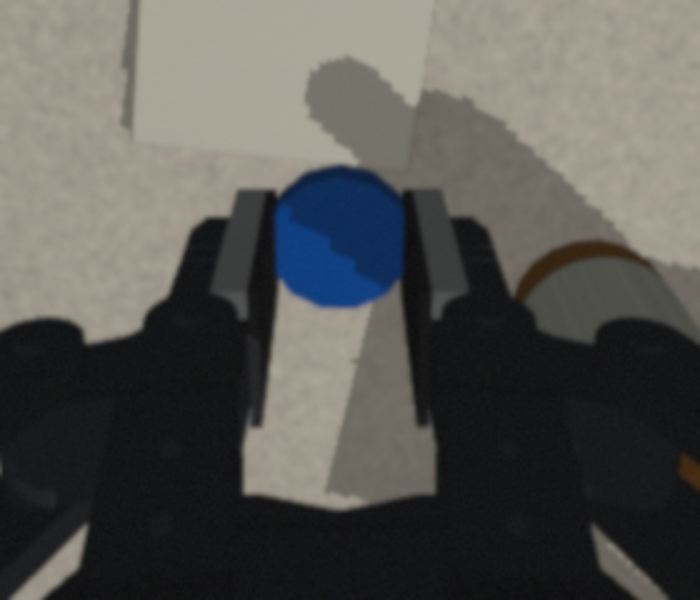

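>>> drive_tool(
  steps=[
    [0.006,-0.012,-0.005,0,0.018],
    [0.01,-0.02,-0.005,0,0.018],
    [0.014,-0.03,-0.005,0,0.018],
    [0.014,-0.03,-0.005,0,0.018],
    [0.014,-0.03,0,0,0.018],
    [0.014,-0.03,0,0,0.018],
    [0.014,-0.03,0,0,0.018],
    [0.014,-0.03,0,0,0.018],
    [0.01,-0.02,0,0,0.018],
    [0.006,-0.012,0,0,0.018],
    [0.002,-0.008,0,0,0.018],
    [0,0,0,0,0.018],
    [0,0,0,0,0.018],
  ],
)

```text
clock: 7.0
position: [494.7, 40.9, 171.2]
ee_rot: [-0.104, 0.995, -0.0, 0.0]
contact_force: [0.4, 0.5, 0.4]
gripper_width: 22.4
```

Run:
```python
from h import *
st=arm.read_state(); im,d,kc=snap("wrist","w4"); print(st["position"],st["joints"])
hsv=cv2.cvtColor(im,cv2.COLOR_BGR2HSV); g=cv2.cvtColor(im,cv2.COLOR_BGR2GRAY)
u,v=proj([492,-55.5,99],kc); print(u,v)
```

```text
[494.70408006  40.94329973 171.17623524] [ 4.10344340e-01  2.23008986e-01 -3.89893007e-01  2.27777594e-05
 -9.57875236e-01 -1.77288383e+00]
125.2707320497995 187.69864318013558
```

View pics/w4.png

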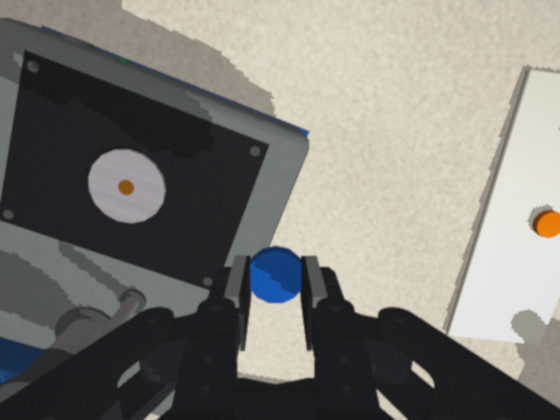

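Run:
```python
from h import *
kc=cam("wrist"); im=cv2.imread("pics/w4.png"); hsv=cv2.cvtColor(im,cv2.COLOR_BGR2HSV)
m=cv2.inRange(hsv[150:230,80:180],(5,110,60),(25,255,255)); k,l,s,c=cv2.connectedComponentsWithStats(m); print(s,c)
i=1+np.argmax(s[1:,4]); print(onz(*(c[i]+(80,150)),99,kc))
```

```text
[[   0    0  100   80 7842]
 [  39   30   14   15  158]] [[49.57829635 39.54871206]
 [45.61392405 37.08227848]]
[491.6252007  -55.09114762  99.        ]
```

>>> drive_tool(
  steps=[
    [0.003,-0.012,0,0,0.018],
    [0.005,-0.023,0.005,0,0.018],
    [0.005,-0.024,0.01,0,0.018],
    [0.005,-0.023,0.015,0,0.018],
    [0.003,-0.0115,0.015,0,0.018],
    [0,0,0.008,0,0.018],
    [0,0,0.006,0,0.018],
    [0,0,0,0,0.018],
    [0,0,0,0,0.018],
  ],
)

```text
clock: 7.95
position: [493.7, -54.6, 112.7]
ee_rot: [-0.104, 0.995, -0.0, 0.0]
contact_force: [-0.2, 0.1, 0.9]
gripper_width: 22.4
```

Lower slowly, watching the force.

>>> drive_tool(
  steps=[
    [0,0,0.006,0,0.018],
    [0,0,0.003,0,0.018],
    [0,0,0.001,0,0.018],
    [0,0,0,0,0.018],
    [0,0,0,0,0.018],
  ],
)

```text
clock: 8.45
position: [493.2, -55.2, 102.4]
ee_rot: [-0.104, 0.995, -0.0, 0.0]
contact_force: [-0.4, 0.4, 0.5]
gripper_width: 22.0
```

>>> drive_tool(
  steps=[
    [0,0,0.001,0,0.018],
    [0,0,0.0005,0,0.018],
    [0,0,0.0005,0,0.018],
    [0,0,0,0,0.018],
    [0,0,0,0,0.018],
  ],
)

```text
clock: 8.95
position: [493.2, -55.3, 100.5]
ee_rot: [-0.104, 0.995, -0.0, 0.0]
contact_force: [-0.9, -0.4, 2.0]
gripper_width: 21.7
```

>>> drive_tool(
  steps=[
    [0,0,0,0,0.025],
    [0,0,0,0,0.028],
    [0,0,0,0,0.032],
    [0,0,0,0,0.036],
    [0,0,0,0,0.04],
    [0,0,0,0,0.045],
    [0,0,0,0,0.045],
    [0,0,-0.004,0,0.045],
    [0,0,-0.01,0,0.045],
    [0,0,-0.02,0,0.045],
    [0,0,-0.03,0,0.045],
    [0,0,-0.03,0,0.045],
    [0,0,-0.02,0,0.045],
    [0,0,-0.01,0,0.045],
    [0,0,0,0,0.045],
  ],
)

```text
clock: 10.45
position: [493.8, -55.1, 226.1]
ee_rot: [-0.104, 0.995, 0.0, 0.002]
contact_force: [0.3, -0.3, -0.0]
gripper_width: 45.1
```

Run:
```python
from h import *
st=arm.read_state(); im,d,kc=snap("wrist","w5"); print(st["position"],st["joints"],st["contact_force"])
hsv=cv2.cvtColor(im,cv2.COLOR_BGR2HSV); g=cv2.cvtColor(im,cv2.COLOR_BGR2GRAY)
print(proj([491.7,-55.2,99],kc),proj([491.7,-55.2,106],kc))
m=cv2.inRange(hsv,(100,120,40),(125,255,255)); k,l,s,c=cv2.connectedComponentsWithStats(m)
for i in range(1,k):
    if s[i,4]>300: print(s[i],c[i],onz(*c[i],105,kc))
```

```text
[493.81857239 -55.14939178 226.0597708 ] [ 2.16296511e-01  1.68392148e-01 -3.08930865e-01  1.69344329e-04
 -1.08966582e+00 -1.57910598e+00] [ 0.27200114 -0.32231114 -0.03383073]
(np.float64(275.1556536968816), np.float64(195.78758263660333)) (np.float64(275.1516034316833), np.float64(198.16658278971522))
[260 182  32  32 801] [275.46566792 197.3545568 ] [491.2819948  -55.03886864 105.        ]
[  28  276  134   65 3047] [ 84.97013456 302.38792255] [ 616.46090414 -195.53465405  105.        ]
```

View pics/w5.png

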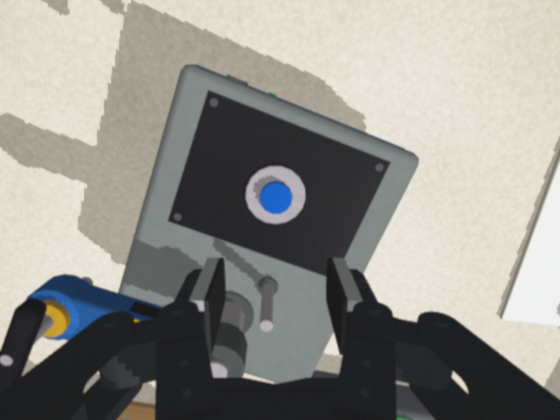

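```bash
python3 - <<'E'
from h import *
kc=cam("wrist"); im=cv2.imread("pics/w5.png"); hsv=cv2.cvtColor(im,cv2.COLOR_BGR2HSV)
C=np.array([609.5,-74.8])
s=C-np.array([491.7,-55.2]); print(np.linalg.norm(s),np.degrees(np.arctan2(s[1],s[0])))
for u,v in((55,320),(47,322),(140,293),(90,277),(65,275),(75,335)):
    P=onz(u,v,158,kc); r=P[:2]-C; print((u,v),P,np.linalg.norm(r),np.degrees(np.arctan2(r[1],r[0])))
for u,v in((30,305),(5,360)): print(onz(u,v,201,kc))
d=np.load("pics/w5.npy")
for u,v in((140,293),(90,280),(55,320),(25,310),(10,345),(6,360),(18,330),(228,370)):
    o,r=ray(u,v,kc); P=o+r*d[v,u]; q=P[:2]-C; print((u,v),P,np.linalg.norm(q),np.degrees(np.arctan2(q[1],q[0])))
E
cd pics; python3 -c "
import cv2;im=cv2.imread('w5.png');cv2.imwrite('w5z.png',cv2.resize(im[250:420,0:260],None,fx=3,fy=3))"
```

```text
119.4194289050153 -9.446546938734514
(55, 320) [ 592.67523916 -189.04495712  158.        ] 115.47719604031417 -98.37768301633594
(47, 322) [ 595.44691267 -194.41753109  158.        ] 120.44020510804998 -96.70059386543365
(140, 293) [ 559.46740728 -133.63645295  158.        ] 77.23333820440018 -130.37675026344996
(90, 277) [ 554.2835574  -167.20249318  158.        ] 107.64328255525206 -120.861037272742
(65, 275) [ 556.2022392  -183.46154093  158.        ] 121.0288469055151 -116.12764256366799
(75, 335) [ 602.18568769 -175.02262981  158.        ] 100.48917697746151 -94.17408289022785
[ 550.18931334 -178.0313275   201.        ]
[ 589.74914964 -191.79261597  201.        ]
(140, 293) [419.31549451 -70.24887321 366.75882091] 190.23895207134962 178.62917013637778
(90, 280) [ 587.08573084 -188.64714257  111.50773579] 116.0326304641174 -101.13796364373621
(55, 320) [ 589.48985975 -186.86215165  161.83581581] 113.83466758703965 -100.12419685263788
(25, 310) [ 557.97940081 -184.00268367  195.99803236] 120.74600722553362 -115.25741186019285
(10, 345) [ 581.04953675 -190.6074518   198.59946928] 119.25097379623064 -103.802531202993
(6, 360) [ 591.72045867 -192.71845403  198.96717267] 119.25130561728561 -98.57437137037196
(18, 330) [ 569.67001129 -185.95187704  198.81560235] 118.07272238120673 -109.71455312100169
(228, 370) [608.26062128 -65.14137191 159.49295879] 9.737820916046624 97.31213877973862
```

View pics/w5z.png

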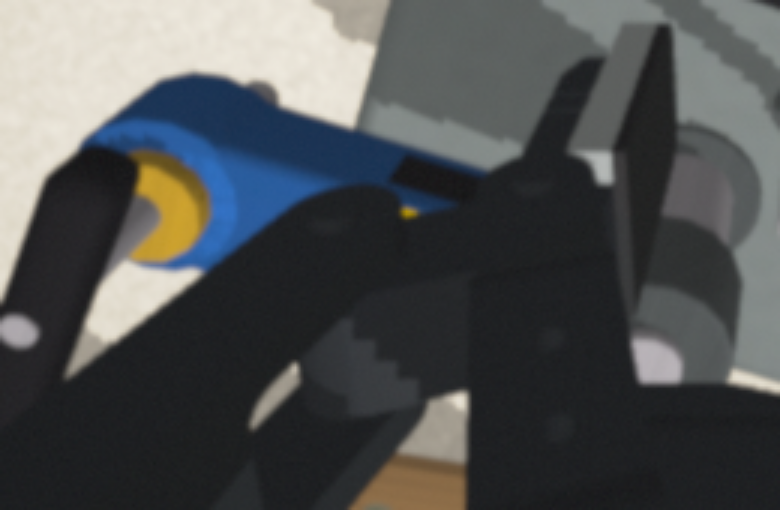

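Run:
```python
from h import *
S=cam("scene");D=cam("side")
print("wash cap",meet(ray(129,264,S),ray(307,116,D)))
print("tub lid",meet(ray(139,242,S),ray(337,143,D)))
print("beaker top",onz(151,200,90,S),onz(374,157,90,D))
print("rack left",onz(152,335,60,S),onz(262,135,60,D), "right",onz(230,345,60,S))
```

```text
wash cap (array([ 692.27149534, -404.96045868,  146.95675234]), np.float64(0.22923899559792066))
tub lid (array([ 567.02452133, -424.05660731,   70.47594699]), np.float64(1.0166259657220513))
beaker top [ 415.80296629 -416.44809897   90.        ] [ 411.97841165 -412.24320167   90.        ]
rack left [ 860.84689591 -318.55259404   60.        ] [ 825.89746656 -306.51227524   60.        ] right [ 872.96348443 -100.80230871   60.        ]
```

>>> drive_tool(
  steps=[
    [-0.009,-0.009,-0.005,0,0.02],
    [-0.018,-0.017,-0.005,0,0],
    [-0.024,-0.022,0,0,0],
    [-0.024,-0.022,0,0,0],
    [-0.024,-0.022,0,0,0],
    [-0.02,-0.02,0,0,0],
    [-0.012,-0.012,0,0,0],
    [-0.006,-0.006,0,0,0],
    [0,0,0,-7.8,0],
    [0,0,0,-7.8,0],
    [0,0,0,-7.8,0],
    [0,0,0,-7.8,0],
    [0,0,0,-7.8,0],
    [0,0,0,-7.8,0],
    [0,0,0,-7.8,0],
    [0,0,0,-7.8,0],
    [0,0,0,-7.8,0],
    [0,0,0,0,0],
    [0,0,0,0,0],
  ],
)

```text
clock: 12.4
position: [653.5, -153.9, 233.6]
ee_rot: [-0.656, 0.755, 0.001, -0.0]
contact_force: [0.8, -0.2, 0.1]
gripper_width: -0.2
```

Run:
```python
from h import *
st=arm.read_state(); im,d,kc=snap("wrist","w6"); print(st["position"],st["joints"],st["contact_force"],st["ee_rot"])
print(R.from_quat(st["ee_rot"]).as_matrix()[:2,:2])
im,d,kc=snap("side","s6")
cv2.imwrite("pics/s6z.png",cv2.resize(im[60:260,180:400],None,fx=3,fy=3))
```

```text
[ 653.47404625 -153.85771142  233.59675272] [ 8.98454774e-03  4.63861400e-01  1.39397917e-01 -2.74175940e-04
 -1.24784760e+00 -1.49117056e-01] [ 0.83157307 -0.20086051  0.13791544] [-6.55834892e-01  7.54903970e-01  5.90453562e-04 -4.91807457e-04]
[[-0.1397607  -0.99018415]
 [-0.99018531  0.13976049]]
```

View pics/w6.png

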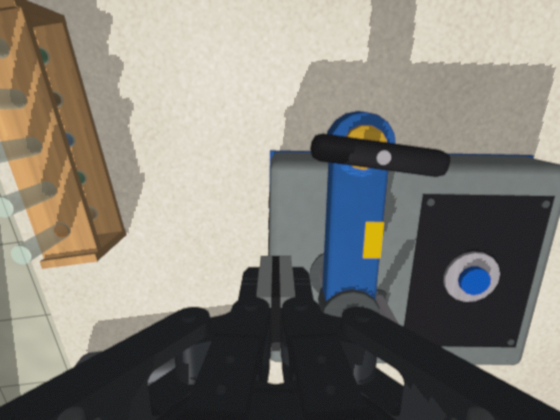

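View pics/s6z.png

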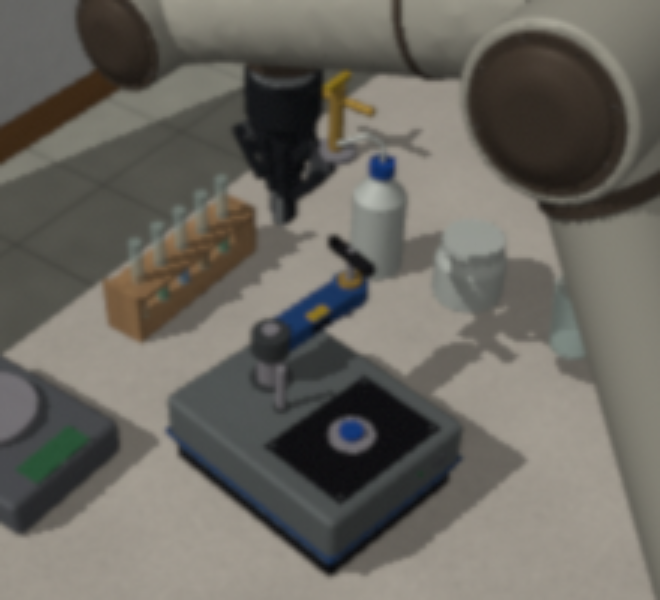

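Run:
```python
from h import *
kc=cam("wrist")
for p,z in(((384,157.5),201),((367,140),158),((328,255),158),((384,255),158),((331,200),158),((351,310),167),((313,145),197),((448,163),197)):
    print(p,onz(*p,z,kc))
```

```text
(384, 157.5) [ 592.82790241 -193.00312336  201.        ]
(367, 140) [ 590.33248929 -196.76820828  158.        ]
(328, 255) [ 621.40676606 -123.29403023  158.        ]
(384, 255) [ 583.75196336 -118.00604585  158.        ]
(331, 200) [ 615.79289491 -161.66995561  158.        ]
(351, 310) [610.60311013 -84.43807634 167.        ]
(313, 145) [ 627.00622173 -203.5755758   197.        ]
(448, 163) [ 559.20720695 -184.79547462  197.        ]
```

>>> drive_tool(
  steps=[
    [0,0,0.01,0,0],
    [0,0,0.02,0,0],
    [0,0,0.02,0,0],
    [0,0,0.02,0,0],
    [0,0,0.012,0,0],
    [0,0,0.006,0,0],
    [0,0.006,0,0,0],
    [0,0.004,0,0,0],
    [0,0,0,0,0],
    [0,0,0,0,0],
  ],
)

```text
clock: 13.5
position: [644.5, -152.8, 147.6]
ee_rot: [-0.657, 0.754, -0.001, 0.001]
contact_force: [0.8, 0.8, -0.5]
gripper_width: -0.3
```

>>> drive_tool(
  steps=[
    [0,0.002,0.003,0,0],
    [0,0.002,0,0,0],
    [0,0.002,0,0,0],
    [0,0.002,0,0,0],
    [0,0.001,0,0,0],
    [0,0,0,0,0],
  ],
)

```text
clock: 14.1
position: [635.1, -151.5, 143.4]
ee_rot: [-0.657, 0.754, -0.0, 0.0]
contact_force: [0.2, -0.3, 0.1]
gripper_width: 0.2
```

Run:
```python
from h import *
st=arm.read_state(); im,d,kc=snap("wrist","w7"); print(st["position"],st["joints"],st["contact_force"])
```

```text
[ 635.10449915 -151.52599848  143.41500094] [ 1.30532487e-02  4.99178375e-01 -3.69365187e-02  1.18443239e-05
 -1.03458007e+00 -1.50604740e-01] [ 0.1831524  -0.31519314  0.1364213 ]
```

View pics/w7.png

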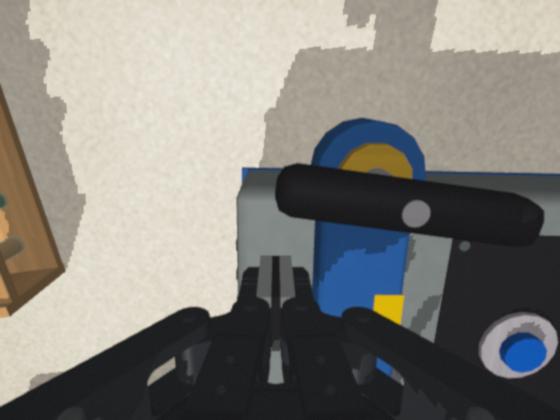

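>>> drive_tool(
  steps=[
    [0,0.001,0,0,0],
    [0,0.001,0,0,0],
    [0.0016,0.0038,0,3,0],
    [0.0016,0.0038,0,3,0],
    [0.0016,0.0038,0,3,0],
    [0.0016,0.0038,0,3,0],
    [0.0016,0.0038,0,3,0],
    [0.0016,0.0038,0,3,0],
    [0.0016,0.0038,0,3,0],
    [0.0016,0.0038,0,3,0],
    [0.0016,0.0038,0,3,0],
    [0.0016,0.0038,0,3,0],
    [0,0,0,0,0],
  ],
)

```text
clock: 15.45
position: [592.1, -152.3, 143.4]
ee_rot: [-0.439, 0.898, 0.0, -0.0]
contact_force: [-0.2, -0.3, -0.5]
gripper_width: -0.3
```

Run:
```python
from h import *
st=arm.read_state(); im,d,kc=snap("wrist","w8"); print(st["position"],st["joints"],st["contact_force"])
M=R.from_quat(st["ee_rot"]).as_matrix(); r=st["position"]-np.array([609.5,-74.8,0]); print(r@M[:,0],-r@M[:,1])
```

```text
[ 592.09466965 -152.32092779  143.37144742] [ 1.26337586e-02  4.34637643e-01 -1.47470417e-01 -4.44123906e-05
 -9.88936751e-01 -6.73752402e-01] [-0.2101504  -0.25054628 -0.4605391 ]
71.89184436991229 33.83033013946884
```

View pics/w8.png

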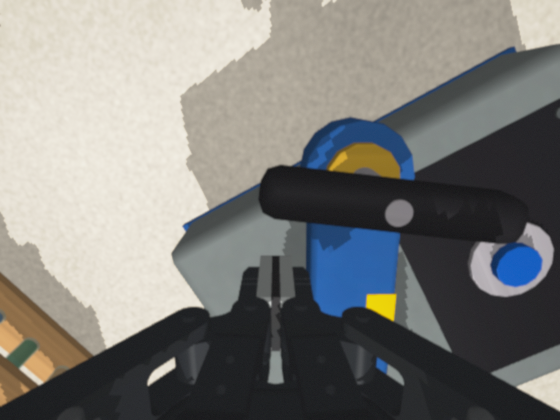

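>>> drive_tool(
  steps=[
    [0.0016,0.0038,0,3,0],
    [0.0016,0.0038,0,3,0],
    [0.0016,0.0038,0,3,0],
    [0.0016,0.0038,0,3,0],
    [0.0016,0.0038,0,3,0],
    [0.0016,0.0038,0,3,0],
    [0.0016,0.0038,0,3,0],
    [0.0016,0.0038,0,3,0],
    [0.0016,0.0038,0,3,0],
    [0.0016,0.0038,0,3,0],
    [0.0016,0.0038,0,3,0],
    [0.0016,0.0038,0,3,0],
    [0.0016,0.0038,0,3,0],
    [0.0016,0.0038,0,3,0],
    [0.0016,0.0038,0,3,0],
    [0,0,0,0,0],
  ],
)

```text
clock: 17.1
position: [543.6, -116.7, 143.4]
ee_rot: [-0.063, 0.998, 0.0, -0.0]
contact_force: [0.4, -0.8, -0.1]
gripper_width: 0.1
```

Run:
```python
from h import *
st=arm.read_state(); im,d,kc=snap("wrist","w9"); print(st["position"],st["joints"],st["contact_force"])
M=R.from_quat(st["ee_rot"]).as_matrix(); r=st["position"]-np.array([609.5,-74.8,0]); print(r@M[:,0],-r@M[:,1])
im,d,kc=snap("side","s9")
cv2.imwrite("pics/s9z.png",cv2.resize(im[100:260,200:360],None,fx=3.7,fy=3.7))
```

```text
[ 543.56037112 -116.70217179  143.39814352] [ 8.00090068e-02  3.48829221e-01 -2.86650040e-01 -1.16099558e-04
 -9.35436629e-01 -1.52529949e+00] [ 0.37203759 -0.83904154 -0.08524105]
70.68037333906003 33.309194696849666
```

View pics/w9.png

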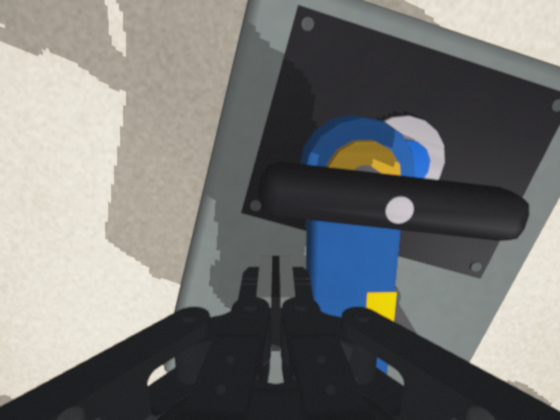

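View pics/s9z.png

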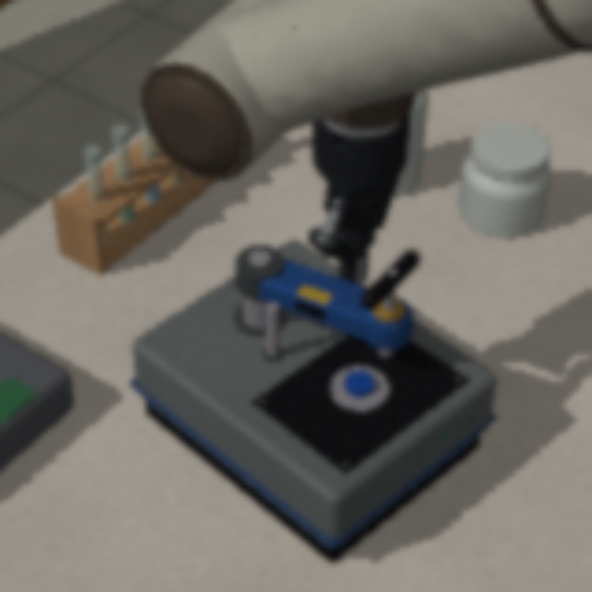

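>>> drive_tool(
  steps=[
    [0.0016,0.0038,0,3,0],
    [0.0016,0.0038,0,3,0],
    [0.0011,0.0025,0,2,0],
    [0.0005,0.0013,0,1,0],
    [0.0005,0.0013,0,1,0],
    [0.0005,0.0013,0,1,0],
    [0.0005,0.0013,0,1,0],
    [0,0,0,0,0],
  ],
)

```text
clock: 18.0
position: [536.8, -101.6, 143.4]
ee_rot: [0.043, 0.999, 0.0, -0.0]
contact_force: [-0.5, -0.7, -0.0]
gripper_width: -0.0
```

>>> drive_tool(
  steps=[
    [0.0005,0.0013,0,1,0],
    [0.0005,0.0013,0,1,0],
    [0,0.0007,0,0,0],
    [0,0,0,0,0],
  ],
)

```text
clock: 18.4
position: [536.0, -98.3, 143.2]
ee_rot: [0.06, 0.998, 0.0, -0.0]
contact_force: [-1.0, -1.9, 0.0]
gripper_width: -0.3
```

Run:
```python
from h import *
st=arm.read_state(); im,d,kc=snap("wrist","w10"); print(st["position"],st["joints"],st["contact_force"])
M=R.from_quat(st["ee_rot"]).as_matrix();print(np.degrees(np.arctan2(M[1,1],M[0,1])))
im,d,kc=snap("side","s10")
cv2.imwrite("pics/s10z.png",cv2.resize(im[140:230,230:330],None,fx=6,fy=6,interpolation=cv2.INTER_CUBIC))
```

```text
[535.98515621 -98.31945267 143.23824736] [ 1.16104834e-01  3.32042094e-01 -3.13233594e-01 -2.17477090e-04
 -9.25942104e-01 -1.80677939e+00] [-1.04484755 -1.89492822  0.01318266]
83.12399083694832
```

View pics/w10.png

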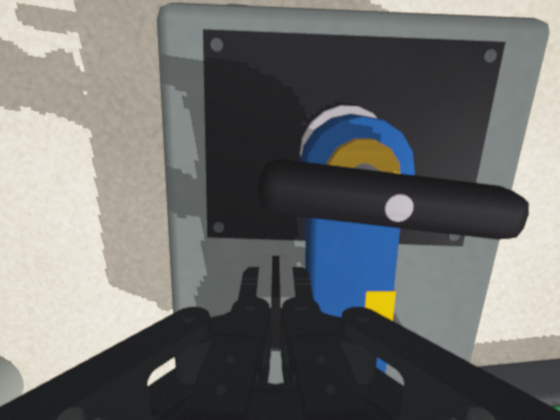

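View pics/s10z.png

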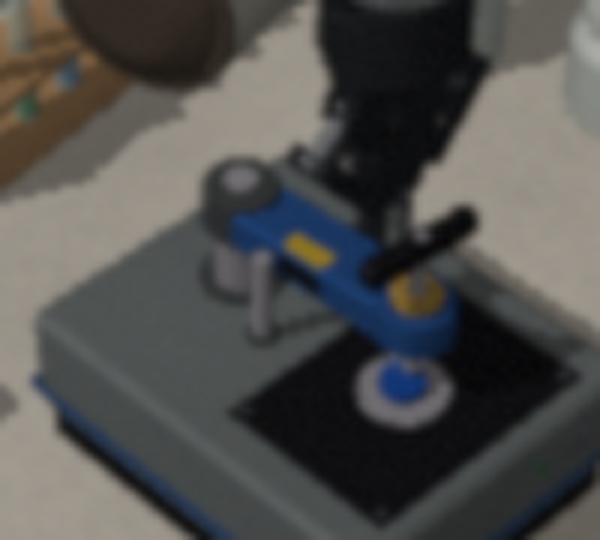

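Run:
```python
from h import *
kc=cam("wrist"); C=np.array([609.5,-74.8])
P=onz(399,208,201,kc);r=P[:2]-C;print(P,np.linalg.norm(r),np.degrees(np.arctan2(r[1],r[0])))
```

```text
[490.96951503 -61.10774509 201.        ] 119.31870646031068 173.41058487961462
```

>>> drive_tool(
  steps=[
    [0.0005,0.0013,0,1,0],
    [0.0005,0.0013,0,1,0],
    [0,0,0,0,0],
  ],
)

```text
clock: 18.8
position: [535.3, -95.5, 143.2]
ee_rot: [0.078, 0.997, 0.0, -0.0]
contact_force: [-0.7, -1.1, 0.4]
gripper_width: -0.1
```

>>> drive_tool(
  steps=[
    [0.0004,0.0009,0,0.7,0],
    [0,0.0005,0,0,0],
    [0,0,0,0,0],
  ],
)

```text
clock: 19.1
position: [535.1, -94.6, 143.2]
ee_rot: [0.084, 0.997, -0.0, -0.0]
contact_force: [-1.7, -3.4, -0.1]
gripper_width: 0.3
```

>>> drive_tool(
  steps=[
    [0,0.0008,0,0,0],
    [0,0,0,0,0],
    [0,0,0,0,0],
  ],
)

```text
clock: 19.4
position: [535.1, -94.5, 143.2]
ee_rot: [0.084, 0.996, -0.001, -0.0]
contact_force: [-0.9, -6.1, 0.0]
gripper_width: -0.1
```

>>> drive_tool(
  steps=[
    [0,-0.006,0,0,0],
    [0,-0.012,0,0,0],
    [0,-0.012,0,0,0],
    [0,0,-0.01,0,0.02],
    [0,0,-0.025,0,0.04],
    [0,0,-0.03,0,0.05],
    [0,0,-0.025,0,0.05],
    [0,0,-0.01,-4,0.05],
    [0,0,0,-8.5,0.05],
    [0,0,0,-8.5,0.05],
    [0,0,0,-8.5,0.05],
    [0,0,0,-8.5,0.05],
    [0,0,0,-8.5,0.05],
    [0,0,0,-8.5,0.05],
    [0,0,0,-8.5,0.05],
    [0,0,0,-8.5,0.05],
    [0,0,0,-8.5,0.05],
    [0,0,0,-8.5,0.05],
    [0,0,0,-8.5,0.05],
    [0,0,0,-8.5,0.05],
  ],
)

```text
clock: 21.4
position: [530.8, -123.1, 244.2]
ee_rot: [0.748, -0.664, 0.0, -0.001]
contact_force: [0.3, 0.1, 0.2]
gripper_width: 49.9
```

>>> drive_tool(
  steps=[
    [0,0,0,-8.5,0.05],
    [0,0,0,-8.5,0.05],
    [0,0,0,-8.5,0.05],
    [0,0,0,-8.5,0.05],
    [0,0,0,-8.5,0.05],
    [0,0,0,-8.5,0.05],
    [0,0,0,-8.5,0.05],
    [0,0,0,-8.5,0.05],
    [0,0,0,-8.5,0.05],
    [0,0,0,-8.5,0.05],
    [0,0,0,-8.5,0.05],
    [0,0,0,-8.5,0.05],
    [0,0,0,-8.5,0.05],
    [0,0,0,-8.5,0.05],
    [0,0,0,-8.5,0.05],
    [0,0,0,-8.5,0.05],
    [0,0,0,0,0.05],
    [0,0,0,0,0.05],
  ],
)

```text
clock: 23.2
position: [530.6, -123.1, 243.9]
ee_rot: [0.898, 0.44, 0.0, 0.0]
contact_force: [0.4, -0.4, -0.2]
gripper_width: 50.2
```

Run:
```python
from h import *
st=arm.read_state(); im,d,kc=snap("wrist","w11"); print(st["position"],st["joints"],st["contact_force"])
M=R.from_quat(st["ee_rot"]).as_matrix();print(np.degrees(np.arctan2(M[1,1],M[0,1])))
im,d,kc=snap("side","s11")
cv2.imwrite("pics/s11z.png",cv2.resize(im[140:230,230:330],None,fx=6,fy=6,interpolation=cv2.INTER_CUBIC))
```

```text
[ 530.64504748 -123.11279161  243.88459969] [ 6.97151619e-02  2.38680111e-01 -1.70688625e-01 -8.13845753e-05
 -1.16047407e+00  2.41279593e+00] [ 0.38198478 -0.38364351 -0.22702152]
-37.76446325928731
```

View pics/w11.png

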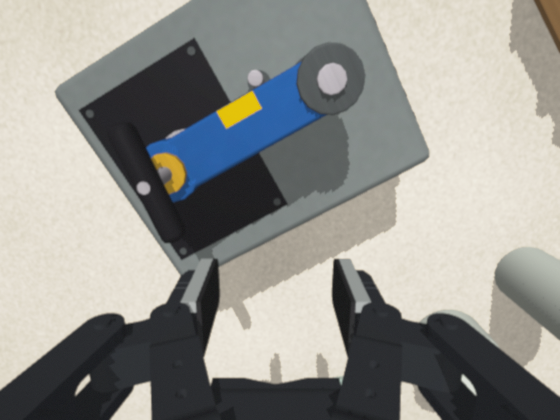

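View pics/s11z.png

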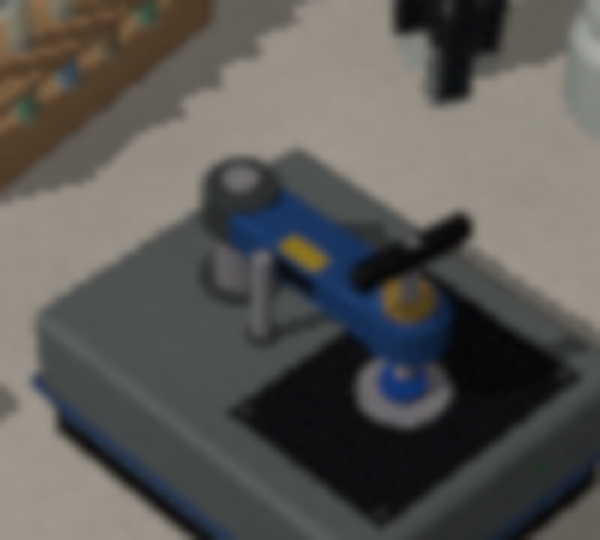

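```bash
python3 - <<'E'
from h import *
kc=cam("wrist"); C=np.array([609.5,-74.8])
P=onz(143.5,188,201,kc);r=P[:2]-C;print(P,np.linalg.norm(r),np.degrees(np.arctan2(r[1],r[0])))
im=cv2.imread("pics/w11.png"); g=cv2.cvtColor(im,cv2.COLOR_BGR2GRAY)
for p in ((127,131),(172,237)): print(onz(*p,196,kc))
a,b=[onz(*p,196,kc) for p in ((127,131),(172,237))]; v=a-b; print(np.linalg.norm(v),np.degrees(np.arctan2(v[1],v[0])))
# tab gap: column top
print(onz(331,79,167,kc))
print(proj([491.5,-55.2,158],kc))
E
cd pics; python3 -c "
import cv2;im=cv2.imread('w11.png');cv2.imwrite('w11z.png',cv2.resize(im[50:270,80:380],None,fx=2.6,fy=2.6,interpolation=cv2.INTER_CUBIC))"
```

```text
[491.66785456 -55.72520181 201.        ] 119.36608573784407 170.80466479743941
[504.18443594 -27.642266   196.        ]
[482.05671592 -86.82801275 196.        ]
63.18693386995186 69.50078473403723
[609.21356358 -73.97160548 167.        ]
(np.float64(166.17948935658566), np.float64(172.03357341286574))
```

View pics/w11z.png

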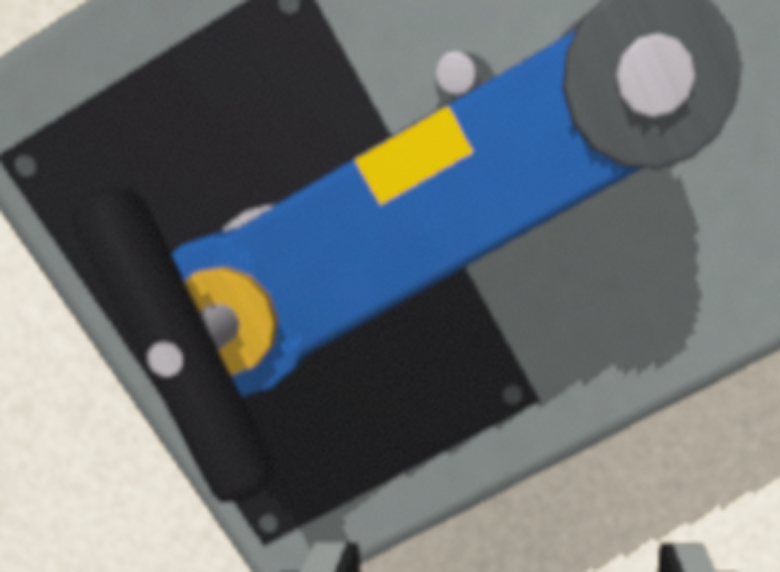

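>>> drive_tool(
  steps=[
    [0.003,-0.007,0,0,0.05],
    [0.006,-0.015,0,0,0.05],
    [0.007,-0.0165,0,0,0.05],
    [0.0065,-0.016,0,0,0.05],
    [0.005,-0.0125,0,0,0.05],
    [0.002,-0.005,0,0,0.05],
    [0,0,0,-6,0.05],
    [0,0,0,-6,0.05],
    [0,0,0,-5.3,0.05],
    [0,0,0.015,0,0.05],
    [0,0,0.01,0,0.05],
    [0,0,0,0,0.05],
    [0,0,0,0,0.05],
  ],
)

```text
clock: 24.6
position: [491.5, -55.9, 218.3]
ee_rot: [0.821, 0.572, -0.0, 0.0]
contact_force: [0.0, -0.1, 0.2]
gripper_width: 50.0
```

Run:
```python
from h import *
st=arm.read_state(); im,d,kc=snap("wrist","w12"); print(st["position"],st["joints"],st["contact_force"])
M=R.from_quat(st["ee_rot"]).as_matrix();print(np.degrees(np.arctan2(M[1,1],M[0,1])))
```

```text
[491.53394321 -55.85771839 218.33297859] [ 2.16015125e-01  1.73336321e-01 -3.23537191e-01  4.37393905e-04
 -1.07432024e+00  2.57144129e+00] [ 0.03626938 -0.09060287  0.19964831]
-20.278572224475365
```

View pics/w12.png

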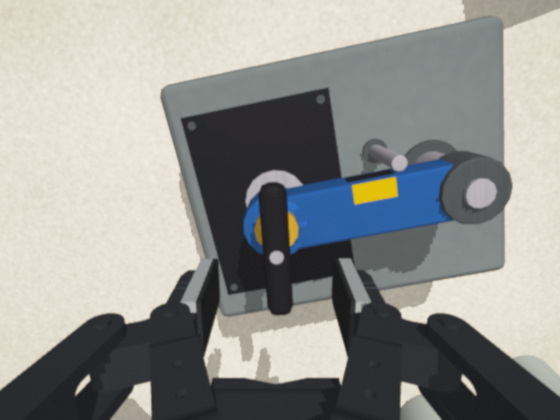

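>>> drive_tool(
  steps=[
    [0,0.0005,0,-4,0.05],
    [0,0,0.01,0,0.05],
    [0,0,0.015,0,0.05],
    [0,0,0.012,0,0.05],
    [0,0,0.007,0,0.05],
    [0,0,0,0,0.05],
    [0,0,0,0,0.05],
  ],
)

```text
clock: 25.35
position: [492.2, -56.0, 174.5]
ee_rot: [0.8, 0.6, 0.0, 0.0]
contact_force: [0.8, -0.9, 0.6]
gripper_width: 50.0
```

Run:
```python
from h import *
st=arm.read_state(); im,d,kc=snap("wrist","w13"); print(st["position"],st["joints"],st["contact_force"],st["wrist_torque"])
M=R.from_quat(st["ee_rot"]).as_matrix();print(np.degrees(np.arctan2(M[1,1],M[0,1])))
print(onz(277,257,201,kc))
```

```text
[492.21373137 -56.01470272 174.46256648] [ 2.15321736e-01  2.17598092e-01 -3.87863396e-01  3.61404240e-04
 -9.65092154e-01  2.64176273e+00] [ 0.79232649 -0.8791324   0.63500811] [-0.01458352 -0.02366472 -0.03093866]
-16.289329441599715
[498.2190023 -35.821925  201.       ]
```

View pics/w13.png

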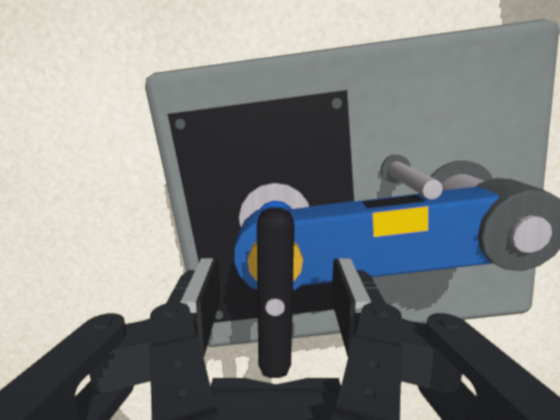

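Run:
```python
from h import *
kc=cam("wrist")
print(onz(275,307,201,kc),onz(275,307,199,kc))
```

```text
[491.84258425 -55.59230333 201.        ] [491.48231061 -56.82848486 199.        ]
```

>>> drive_tool(
  steps=[
    [0,0,0,0,0.04],
    [0,0,0,0,0.03],
    [0,0,0,0,0.022],
    [0,0,0,0,0.018],
    [0,0,0,0,0.01],
    [0,0,0,0,0.008],
    [0,0,0,0,0.008],
    [0,0,0,0,0.008],
    [0,0,0,0,0.008],
  ],
)

```text
clock: 26.3
position: [492.0, -56.0, 174.4]
ee_rot: [0.8, 0.6, 0.0, 0.0]
contact_force: [-0.4, 0.1, 0.0]
gripper_width: 12.8
```

Run:
```python
from h import *
st=arm.read_state();print(st["position"],st["contact_force"],st["wrist_torque"],st["gripper_width"])
```

```text
[491.98483866 -55.99179288 174.36366336] [-0.35678767  0.14507906  0.01910868] [-0.06538381 -0.02201845 -0.03417218] 12.819641416775484
```

>>> drive_tool(
  steps=[
    [0,0,0,2,0.008],
    [0,0,0,4,0.008],
    [0,0,0,5,0.008],
    [0,0,0,5,0.008],
    [0,0,0,5,0.008],
    [0,0,0,5,0.008],
    [0,0,0,5,0.008],
    [0,0,0,5,0.008],
    [0,0,0,5,0.008],
    [0,0,0,5,0.008],
    [0,0,0,5,0.008],
    [0,0,0,5,0.008],
    [0,0,0,5,0.008],
    [0,0,0,4,0.008],
    [0,0,0,0,0.008],
  ],
)

```text
clock: 27.8
position: [491.9, -55.9, 174.3]
ee_rot: [0.997, 0.076, 0.0, -0.0]
contact_force: [-0.8, 1.0, 0.4]
gripper_width: 12.4
```

```bash
cat > chk.py <<'E'
from h import *
import sys
t=sys.argv[1]
st=arm.read_state();print(st["position"],st["contact_force"],st["wrist_torque"],st["gripper_width"],"j6",st["joints"][5])
M=R.from_quat(st["ee_rot"]).as_matrix();print("ty",np.degrees(np.arctan2(M[1,1],M[0,1])))
w,_,_=snap("wrist","w"+t); s,_,_=snap("side","s"+t); c,_,_=snap("scene","c"+t)
for n,i in(("w",w),("s",s),("c",c)):
    h=cv2.cvtColor(i,cv2.COLOR_BGR2HSV); m=cv2.inRange(h,(0,140,60),(5,255,255))|cv2.inRange(h,(172,140,60),(180,255,255))
    k,l,ss,cc=cv2.connectedComponentsWithStats(m); print(n,[list(map(int,x)) for x in ss[1:] if x[4]>3][:8])
a=cv2.resize(s[140:220,230:330],(500,400),interpolation=cv2.INTER_CUBIC); b=cv2.resize(w,(300,225))
o=np.zeros((400,800,3),np.uint8);o[:,:500]=a;o[:225,500:]=b
e=cv2.resize(c[205:255,230:290],(300,175));o[225:,500:]=e
cv2.imwrite("pics/m"+t+".png",o)
E
python3 chk.py 14
```

```text
[491.93025768 -55.88150754 174.3290292 ] [-0.79342391  1.04059057  0.37910098] [ 0.11292355 -0.01936119 -0.02481646] 12.446524143775301 j6 1.5080096844663013
ty -81.25163826845849
w []
s []
c [[25, 153, 15, 13, 137]]
```

View pics/m14.png

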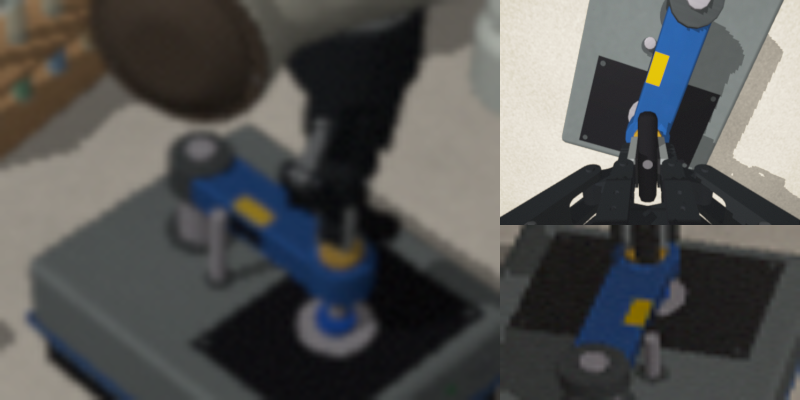

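>>> drive_tool(
  steps=[
    [0,0,0,4,0.008],
    [0,0,0,4,0.008],
    [0,0,0,4,0.008],
    [0,0,0,4,0.008],
    [0,0,0,4,0.008],
    [0,0,0,4,0.008],
    [0,0,0,4,0.008],
    [0,0,0,4,0.008],
    [0,0,0,4,0.008],
    [0,0,0,4,0.008],
  ],
)

```text
clock: 28.95
position: [491.9, -55.9, 174.3]
ee_rot: [0.963, -0.27, 0.0, -0.0]
contact_force: [0.1, 1.4, 1.2]
gripper_width: 13.0
```

```bash
python3 chk.py 15
```

```text
[491.94872071 -55.87134616 174.32975906] [0.05114356 1.41999873 1.21696529] [ 0.27395208 -0.02146079  0.08106227] 13.04586913204533 j6 0.8080703750295339
ty -121.35808925548929
w []
s []
c [[25, 153, 15, 13, 136]]
```

View pics/m15.png

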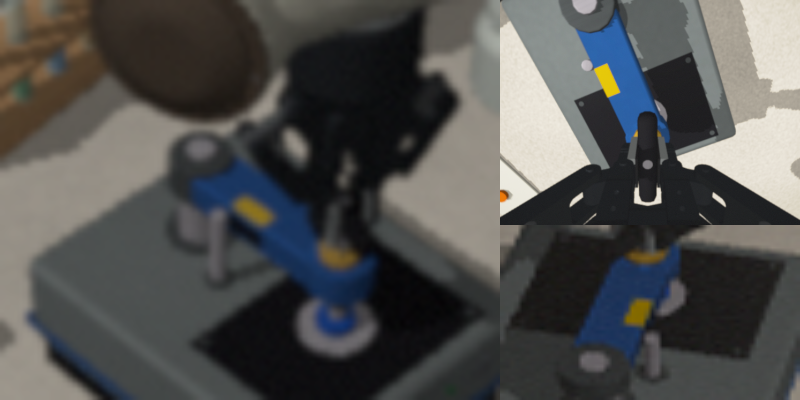

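>>> drive_tool(
  steps=[
    [0,0,0,3,0.008],
    [0,0,0,3,0.008],
    [0,0,0,3,0.008],
    [0,0,0,3,0.008],
    [0,0,0,3,0.008],
  ],
)

```text
clock: 29.6
position: [492.0, -55.9, 174.3]
ee_rot: [0.92, -0.393, 0.0, -0.0]
contact_force: [-0.7, 0.0, 0.6]
gripper_width: 13.0
```

```bash
python3 chk.py 16
```

```text
[491.96484161 -55.88011334 174.31317717] [-0.71360621  0.01691931  0.55152808] [0.34305252 0.01485363 0.14354597] 13.020394533821587 j6 0.5479308643500779
ty -136.26619507363947
w []
s []
c [[25, 153, 15, 13, 136]]
```

View pics/m16.png

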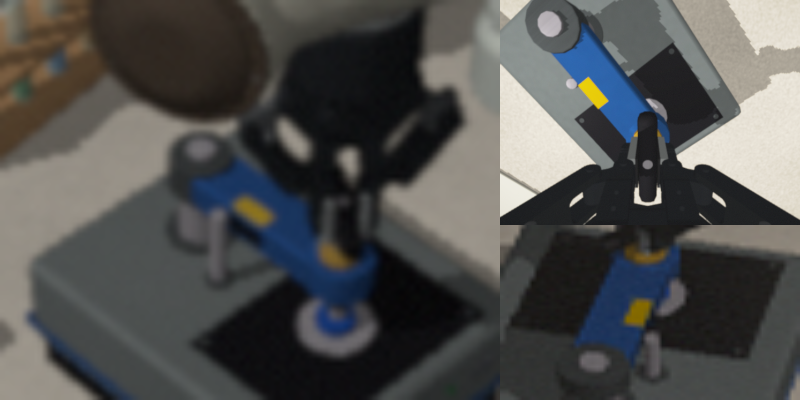

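>>> drive_tool(
  steps=[
    [0,0,0,3,0.008],
    [0,0,0,3,0.008],
    [0,0,0,3,0.008],
    [0,0,0,3,0.008],
    [0,0,0,0,0.008],
  ],
)

```text
clock: 30.25
position: [492.0, -55.9, 174.3]
ee_rot: [0.874, -0.486, 0.0, -0.0]
contact_force: [-0.6, 1.4, 0.1]
gripper_width: 12.8
```

```bash
python3 chk.py 17
```

```text
[492.0082853  -55.87185544 174.33589158] [-0.55390222  1.37287495  0.07657176] [0.46976287 0.02012845 0.09973281] 12.798411617275441 j6 0.34003118922916453
ty -148.17988231913748
w []
s []
c [[25, 153, 15, 13, 137]]
```

View pics/m17.png

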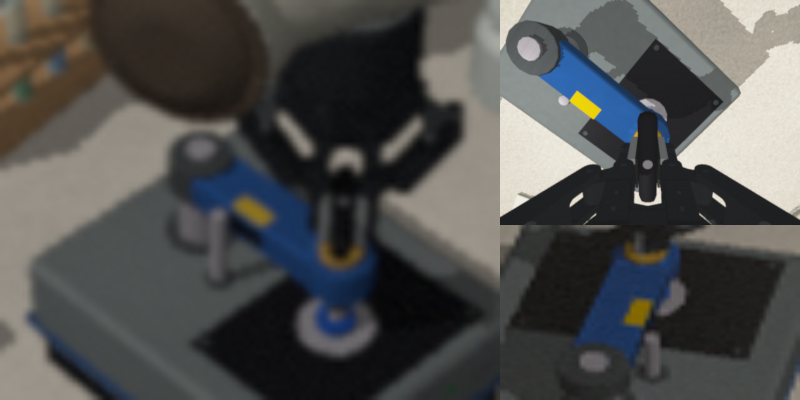

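>>> drive_tool(
  steps=[
    [0,0,0,3,0.008],
    [0,0,0,3,0.008],
    [0,0,0,3,0.008],
    [0,0,0,3,0.008],
    [0,0,0,0,0.008],
  ],
)

```text
clock: 30.9
position: [492.0, -55.9, 174.3]
ee_rot: [0.818, -0.575, 0.0, -0.0]
contact_force: [-0.1, 2.0, 0.4]
gripper_width: 13.1
```

```bash
python3 chk.py 18
```

```text
[491.98028474 -55.90604896 174.31718177] [-0.11490786  1.99663049  0.39800184] [ 0.50962607 -0.04233376  0.04795294] 13.06457391032908 j6 0.12995775263608927
ty -160.21510137491717
w []
s []
c [[25, 153, 15, 13, 137]]
```

View pics/m18.png

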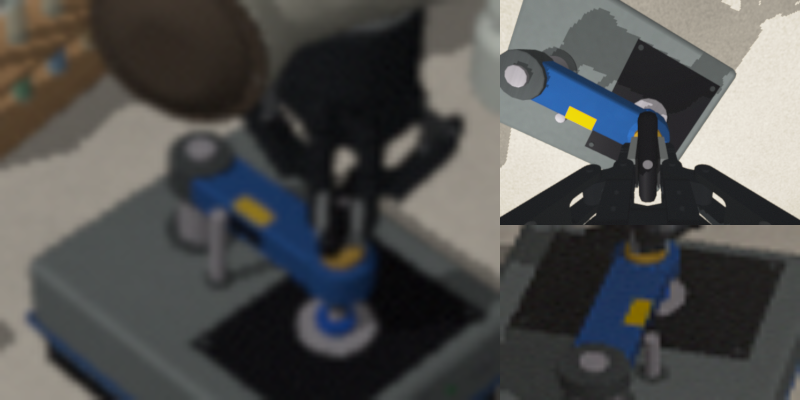

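>>> drive_tool(
  steps=[
    [0,0,0,3,0.008],
    [0,0,0,3,0.008],
    [0,0,0,3,0.008],
    [0,0,0,3,0.008],
    [0,0,0,0,0.008],
  ],
)

```text
clock: 31.55
position: [492.0, -55.9, 174.4]
ee_rot: [0.753, -0.658, 0.0, -0.0]
contact_force: [0.2, 2.0, 0.0]
gripper_width: 13.1
```

```bash
python3 chk.py 19
```

```text
[492.01358968 -55.91748918 174.35905855] [0.19970622 1.97565724 0.03394257] [ 0.55372054 -0.12434278  0.08472279] 13.102616670973282 j6 -0.0796263300066879
ty -172.22401406815032
w []
s []
c [[25, 153, 15, 13, 136]]
```

View pics/m19.png

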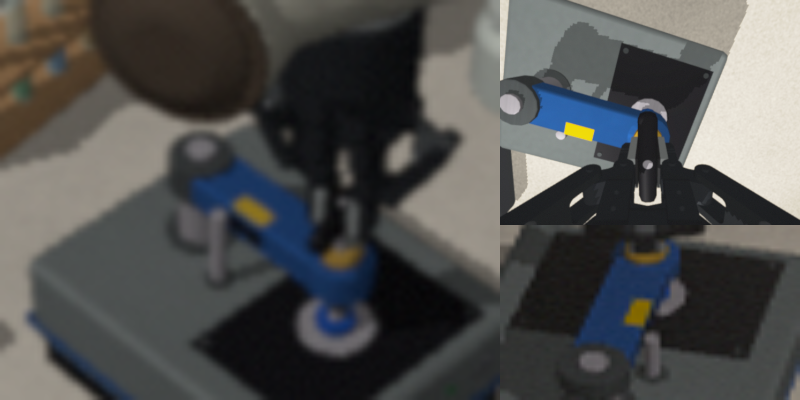

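>>> drive_tool(
  steps=[
    [0,0,0,3,0.008],
    [0,0,0,3,0.008],
    [0,0,0,3,0.008],
    [0,0,0,3,0.008],
    [0,0,0,0,0.008],
  ],
)

```text
clock: 32.2
position: [492.0, -55.9, 174.4]
ee_rot: [-0.681, 0.733, -0.0, 0.0]
contact_force: [0.4, 1.6, 0.7]
gripper_width: 13.2
```

```bash
python3 chk.py 20
```

```text
[492.04313638 -55.93038916 174.36356206] [0.392839   1.63957755 0.69821939] [ 0.53350969 -0.19492295  0.05869697] 13.174286918241306 j6 -0.2891283830217813
ty 175.77521731595394
w []
s []
c [[25, 153, 15, 13, 137]]
```

View pics/m20.png

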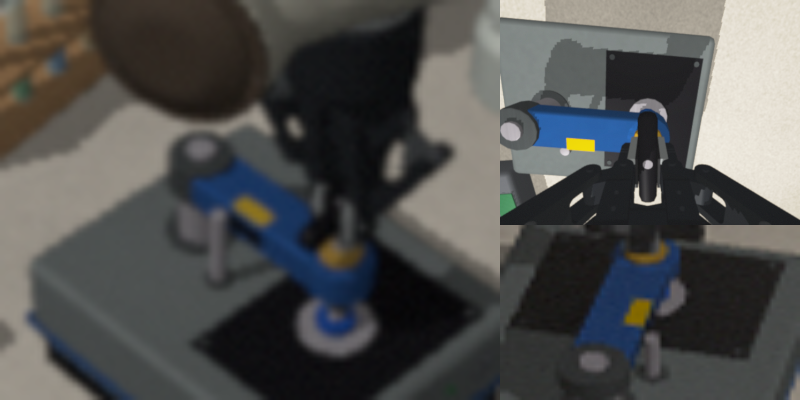

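>>> drive_tool(
  steps=[
    [0,0,0,3,0.008],
    [0,0,0,3,0.008],
    [0,0,0,3,0.008],
    [0,0,0,0,0.008],
  ],
)

```text
clock: 32.75
position: [492.1, -55.9, 174.4]
ee_rot: [-0.621, 0.784, -0.0, 0.0]
contact_force: [0.7, 1.7, -0.1]
gripper_width: 13.1
```

```bash
python3 chk.py 21
python3 - <<'E'
import cv2,numpy as np
a=cv2.imread("pics/s14.png");b=cv2.imread("pics/s21.png");c=cv2.imread("pics/c14.png");d=cv2.imread("pics/c21.png")
f=lambda i,x,y,w,h:cv2.resize(i[y:y+h,x:x+w],(390,290),interpolation=cv2.INTER_NEAREST)
cv2.imwrite("pics/cmp21.png",np.vstack([np.hstack([f(a,262,170,42,31),f(b,262,170,42,31)]),np.hstack([f(c,240,215,40,30),f(d,240,215,40,30)])]))
E
```

```text
[492.0512544  -55.93725586 174.36887643] [ 0.69865799  1.67834042 -0.11375295] [ 0.55579596 -0.24001849  0.10659825] 13.088496049586482 j6 -0.44621265430164364
ty 166.77355770417543
w []
s []
c [[25, 153, 15, 13, 136]]
```

View pics/cmp21.png

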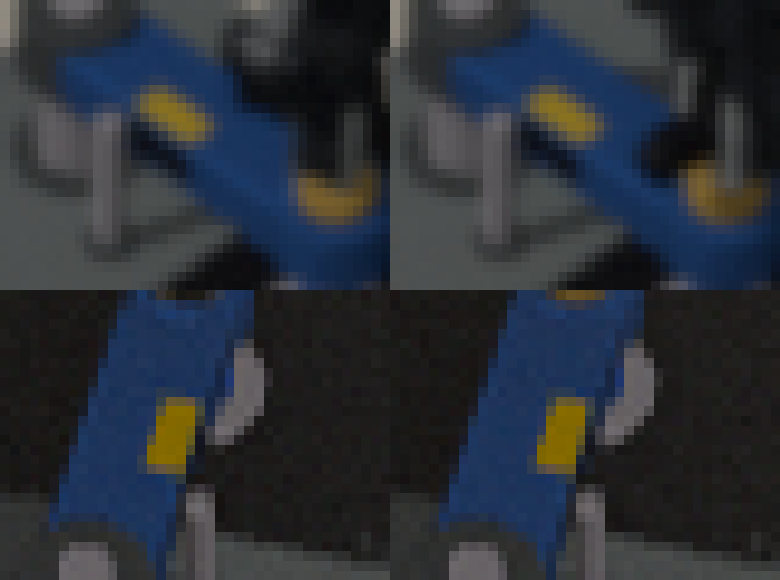

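>>> drive_tool(
  steps=[
    [0,0,0,3,0.008],
    [0,0,0,3,0.008],
    [0,0,0,3,0.008],
    [0,0,0,2,0.008],
    [0,0,0,0,0.008],
  ],
)

```text
clock: 33.4
position: [492.1, -56.0, 174.4]
ee_rot: [-0.543, 0.84, -0.0, 0.0]
contact_force: [0.5, 2.3, 0.1]
gripper_width: 13.0
```

```bash
cat >> chk.py <<'E'
b=s;d=c
f=lambda i,x,y,w,h:cv2.resize(i[y:y+h,x:x+w],(390,290),interpolation=cv2.INTER_NEAREST)
cv2.imwrite("pics/q"+t+".png",np.vstack([np.hstack([f(b,262,170,42,31),f(d,240,215,40,30)]),cv2.resize(w[120:320,:],(780,280))]))
E
python3 chk.py 22
```

```text
[492.06384162 -55.95543104 174.38154763] [0.52329881 2.34055896 0.07856559] [ 0.60780359 -0.22836259  0.09683605] 12.963064601024147 j6 -0.6381695731648162
ty 155.77774014731597
w []
s []
c [[25, 153, 15, 13, 137]]
```

View pics/q22.png

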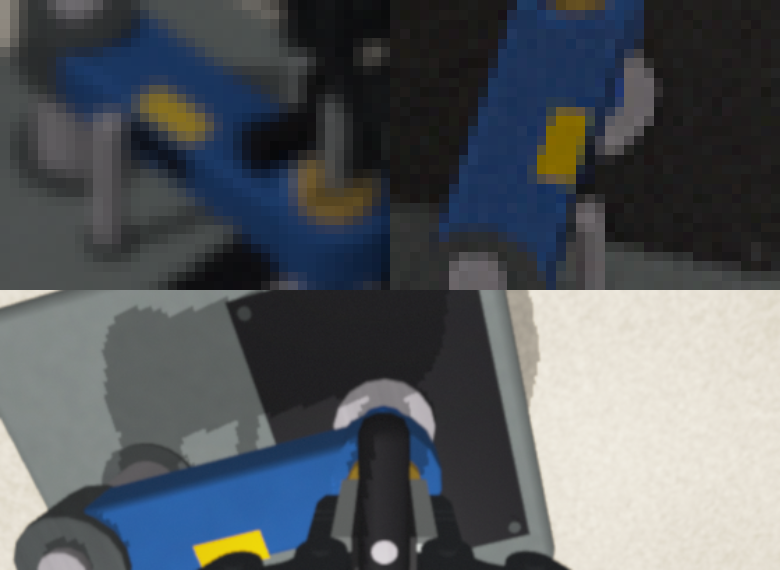

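>>> drive_tool(
  steps=[
    [0,0,0,3,0.008],
    [0,0,0,3,0.008],
    [0,0,0,3,0.008],
    [0,0,0,2,0.008],
    [0,0,0,0,0.008],
  ],
)

```text
clock: 34.05
position: [492.1, -56.0, 174.4]
ee_rot: [-0.46, 0.888, -0.0, 0.0]
contact_force: [0.4, 0.9, 1.2]
gripper_width: 12.7
```

```bash
python3 chk.py 23
```

```text
[492.06165386 -55.98652635 174.38180063] [0.3586691 0.9357132 1.2386227] [ 0.58431102 -0.33412601  0.19086025] 12.707437273153879 j6 -0.8303990198971017
ty 144.76367503140017
w []
s []
c [[25, 153, 15, 13, 136]]
```

View pics/q23.png

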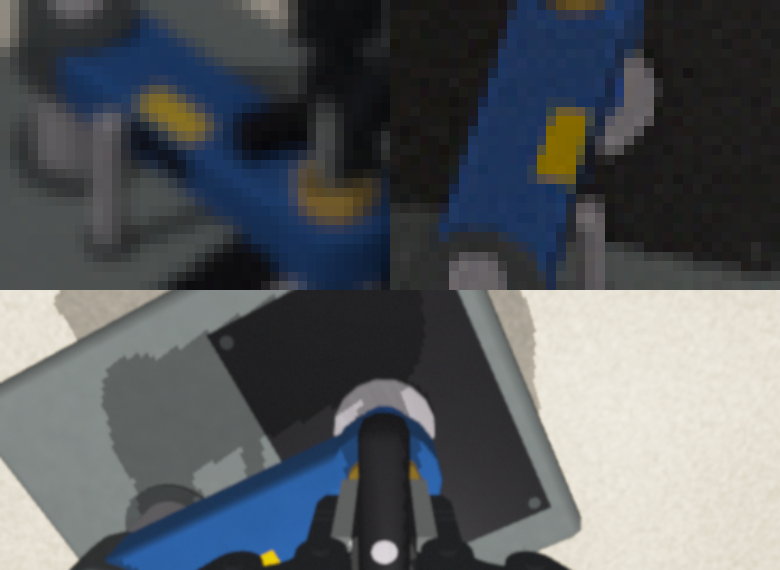

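>>> drive_tool(
  steps=[
    [0,0,0,3,0.008],
    [0,0,0,3,0.008],
    [0,0,0,2,0.008],
    [0,0,0,0,0.008],
  ],
)

```text
clock: 34.6
position: [492.1, -56.0, 174.4]
ee_rot: [-0.397, 0.918, -0.0, 0.0]
contact_force: [0.3, 2.7, 1.5]
gripper_width: 13.2
```

```bash
python3 chk.py 24
```

```text
[492.07474134 -55.97450083 174.42412107] [0.25826829 2.7029293  1.51182954] [ 0.6252704  -0.35003701  0.17371716] 13.16156396608738 j6 -0.9700750105089578
ty 136.760118089887
w []
s [[276, 184, 5, 4, 12]]
c [[25, 153, 15, 13, 136], [259, 229, 3, 7, 11]]
```

View pics/q24.png

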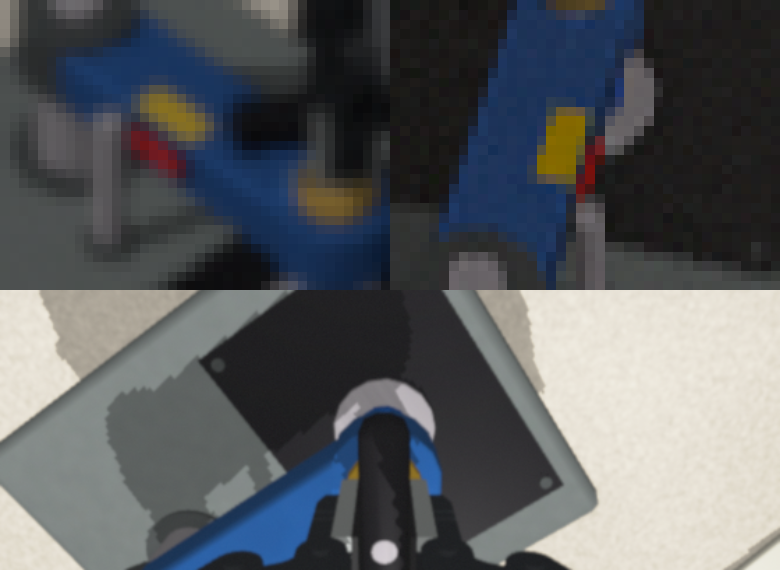

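>>> drive_tool(
  steps=[
    [0,0,0,3,0.008],
    [0,0,0,2,0.008],
    [0,0,0,0,0.008],
  ],
)

```text
clock: 35.05
position: [492.1, -56.0, 174.4]
ee_rot: [-0.356, 0.934, -0.0, 0.0]
contact_force: [1.1, 2.3, 1.0]
gripper_width: 13.2
```

```bash
cat >> chk.py <<'E'
S=cam("scene");D=cam("side")
e=np.array([np.cos(np.radians(170.6)),np.sin(np.radians(170.6)),0]);yb=np.array([-e[1],e[0],0])*-1
Q=np.array([609.5,-74.8,146])+60*e
for n,i,kc in(("s",s,D),("c",c,S)):
    g=i.astype(int); sc=np.clip(g[:,:,2]-np.maximum(g[:,:,1],g[:,:,0]),0,None)
    u,v=map(int,proj(Q+22*yb,kc)); x0,y0=u-12,v-12; p=sc[y0:y0+24,x0:x0+24].astype(float); p[p<12]=0
    # exclude yellow
    W=p.sum(); yy,xx=np.mgrid[:24,:24]; print(n,"expect0/5/10",[tuple(np.round(proj(Q+(18+k)*yb,kc),1)) for k in(0,5,10)],"red wt",W,"cent",(xx*p).sum()/max(W,1)+x0,(yy*p).sum()/max(W,1)+y0,"n",(p>20).sum())
E
python3 chk.py 25; python3 - <<'E'
E
```

```text
[492.05623468 -55.97383595 174.4308708 ] [1.06118544 2.28928181 1.04165624] [ 0.6217471  -0.35481727  0.12394362] 13.202003927276522 j6 -1.0573474009681947
ty 131.76004209624253
w []
s [[276, 184, 5, 5, 15]]
c [[25, 153, 15, 13, 138], [259, 229, 3, 7, 14]]
s expect0/5/10 [(np.float64(279.5), np.float64(186.4)), (np.float64(278.3), np.float64(187.2)), (np.float64(277.1), np.float64(188.0))] red wt 1809.0 cent 278.3405196241017 185.1558872305141 n 31
c expect0/5/10 [(np.float64(260.0), np.float64(231.9)), (np.float64(261.6), np.float64(232.2)), (np.float64(263.2), np.float64(232.6))] red wt 1812.0 cent 259.1528697571744 231.1997792494481 n 36
```

View pics/q25.png

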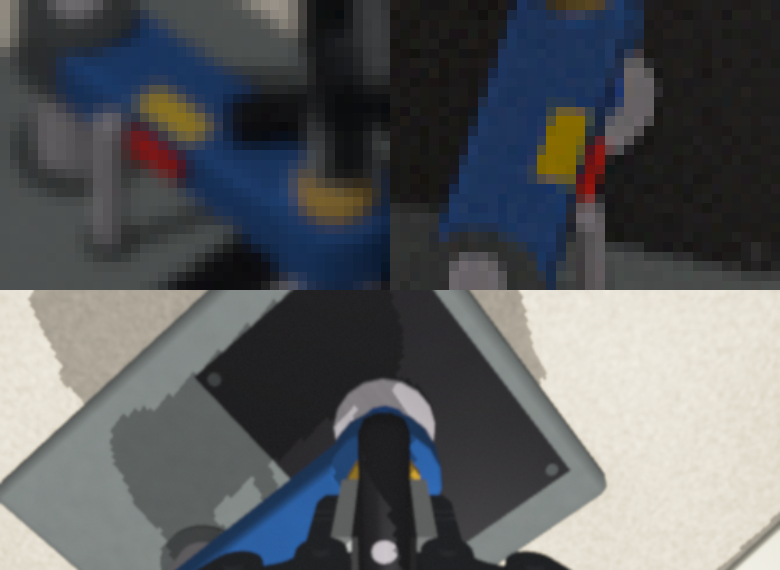

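>>> drive_tool(
  steps=[
    [0,0,0,3,0.008],
    [0,0,0,2,0.008],
    [0,0,0,0,0.008],
  ],
)

```text
clock: 35.5
position: [492.0, -56.0, 174.4]
ee_rot: [-0.315, 0.949, -0.0, 0.0]
contact_force: [1.0, 1.8, 1.0]
gripper_width: 13.0
```

```bash
cat >> chk.py <<'E'
import glob
for T in range(22,int(t)+1):
  for n in"sc":
    i=cv2.imread(f"pics/{n}{T}.png").astype(int); x0,y0,w_,h_=((264,178,26,20) if n=="s" else (252,222,18,18))
    p=i[y0:y0+h_,x0:x0+w_]; m=p[:,:,2]-1.6*p[:,:,1]; m[m<0]=0; yy,xx=np.mgrid[:h_,:w_]; W=m.sum()
    print(T,n,round(W),np.round([(xx*m).sum()/max(W,1)+x0,(yy*m).sum()/max(W,1)+y0],2))
E
python3 chk.py 26
```

```text
[492.03686894 -55.98735038 174.41743549] [0.96975065 1.84673541 0.96855578] [ 0.59568725 -0.45157856  0.14948584] 13.032589158713042 j6 -1.1446174544779308
ty 126.75961664776277
w []
s [[275, 184, 6, 5, 18]]
c [[25, 153, 15, 13, 137], [259, 229, 4, 7, 17]]
s expect0/5/10 [(np.float64(279.5), np.float64(186.4)), (np.float64(278.3), np.float64(187.2)), (np.float64(277.1), np.float64(188.0))] red wt 2128.0 cent 278.15225563909775 185.42622180451127 n 34
c expect0/5/10 [(np.float64(260.0), np.float64(231.9)), (np.float64(261.6), np.float64(232.2)), (np.float64(263.2), np.float64(232.6))] red wt 2244.0 cent 259.6229946524064 231.3355614973262 n 41
22 s 0 [264. 178.]
22 c 0 [252. 222.]
23 s 0 [264. 178.]
23 c 0 [252. 222.]
24 s 821 [278.14 185.66]
24 c 600 [259.98 232.  ]
25 s 1080 [278.09 185.86]
25 c 925 [260.23 232.13]
26 s 1312 [277.91 185.98]
26 c 1297 [260.59 232.05]
```

View pics/q26.png

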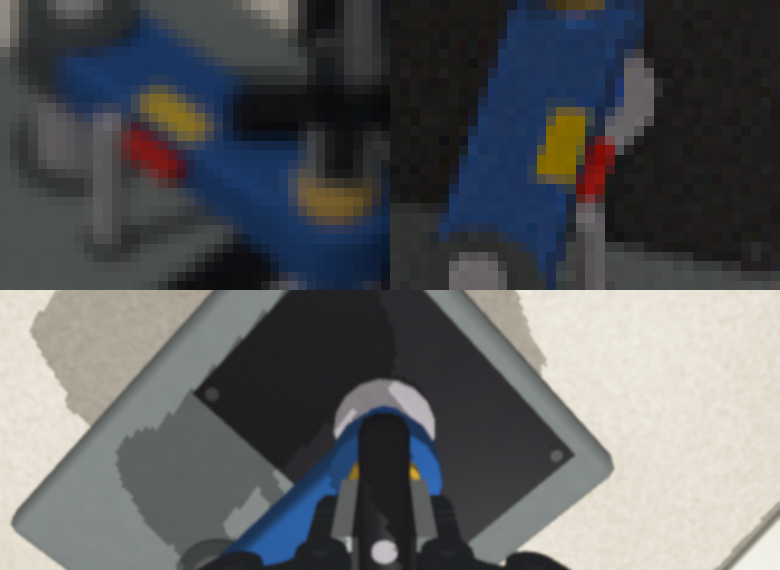

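>>> drive_tool(
  steps=[
    [0,0,0,3,0.008],
    [0,0,0,2,0.008],
    [0,0,0,0,0.008],
  ],
)

```text
clock: 35.95
position: [492.0, -56.0, 174.4]
ee_rot: [-0.274, 0.962, -0.0, 0.0]
contact_force: [1.9, 2.2, 0.8]
gripper_width: 13.2
```

```bash
python3 chk.py 27
```

```text
[492.04676201 -55.98481624 174.42021141] [1.85977644 2.23408547 0.83941481] [ 0.56653371 -0.41629275  0.13017547] 13.168605220740647 j6 -1.2319138466699637
ty 121.75943586591531
w []
s [[275, 184, 6, 5, 21]]
c [[25, 153, 15, 13, 136], [259, 229, 4, 7, 21]]
s expect0/5/10 [(np.float64(279.5), np.float64(186.4)), (np.float64(278.3), np.float64(187.2)), (np.float64(277.1), np.float64(188.0))] red wt 2495.0 cent 277.9186372745491 185.6749498997996 n 38
c expect0/5/10 [(np.float64(260.0), np.float64(231.9)), (np.float64(261.6), np.float64(232.2)), (np.float64(263.2), np.float64(232.6))] red wt 2597.0 cent 259.95379283788986 231.50288794763188 n 45
22 s 0 [264. 178.]
22 c 0 [252. 222.]
23 s 0 [264. 178.]
23 c 0 [252. 222.]
24 s 821 [278.14 185.66]
24 c 600 [259.98 232.  ]
25 s 1080 [278.09 185.86]
25 c 925 [260.23 232.13]
26 s 1312 [277.91 185.98]
26 c 1297 [260.59 232.05]
27 s 1612 [277.74 186.16]
27 c 1553 [260.82 232.2 ]
```

View pics/q27.png

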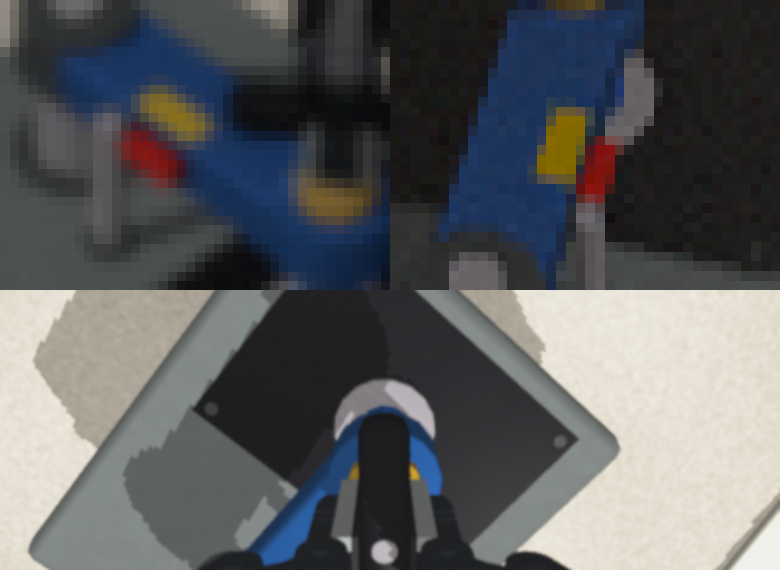

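>>> drive_tool(
  steps=[
    [0,0,0,3,0.008],
    [0,0,0,2,0.008],
    [0,0,0,0,0.008],
  ],
)

```text
clock: 36.4
position: [492.0, -56.0, 174.4]
ee_rot: [-0.231, 0.973, -0.0, 0.0]
contact_force: [0.8, 1.5, 2.3]
gripper_width: 13.0
```

```bash
python3 chk.py 28|tail -4
```

```text
27 s 1612 [277.74 186.16]
27 c 1553 [260.82 232.2 ]
28 s 1772 [277.6  186.25]
28 c 1875 [261.1 232.2]
```

>>> drive_tool(
  steps=[
    [0,0,0,2,0.008],
    [0,0,0,1.5,0.008],
    [0,0,0,0,0.008],
  ],
)

```text
clock: 36.85
position: [492.0, -56.0, 174.4]
ee_rot: [-0.201, 0.98, -0.0, 0.0]
contact_force: [1.0, 1.9, 1.3]
gripper_width: 12.8
```

```bash
python3 chk.py 29|tail -4
```

```text
28 s 1772 [277.6  186.25]
28 c 1875 [261.1 232.2]
29 s 1762 [277.6  186.24]
29 c 1886 [261.12 232.17]
```

View pics/q29.png

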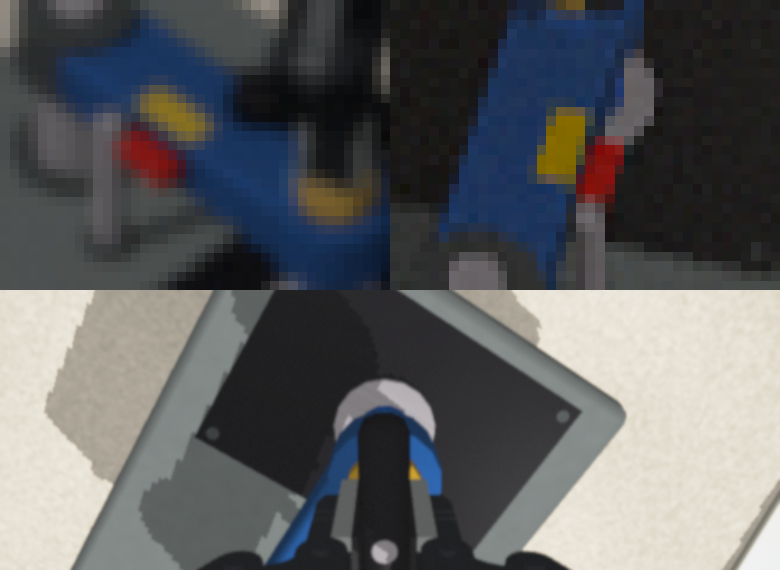

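>>> drive_tool(
  steps=[
    [0,0,0,0,0.014],
    [0,0,0,0,0.018],
    [0,0,0,0,0.024],
    [0,0,0,0,0.032],
    [0,0,0,0,0.042],
    [0,0,0,0,0.05],
    [0,0,0,0,0.05],
    [0,0,-0.01,0,0.05],
    [0,0,-0.02,0,0.05],
    [0,0,-0.03,0,0.05],
    [0,0,-0.03,0,0.05],
    [0,0,-0.02,0,0.05],
    [0,0,-0.005,0,0.05],
    [0,0,0,0,0.05],
  ],
)

```text
clock: 38.4
position: [492.0, -55.9, 290.0]
ee_rot: [-0.201, 0.98, 0.0, 0.001]
contact_force: [-0.2, 0.1, -0.9]
gripper_width: 50.0
```

```bash
python3 chk.py 30|tail -2; python3 -c "
import cv2
i=cv2.imread('pics/s30.png');cv2.imwrite('pics/s30z.png',cv2.resize(i[60:260,180:400],None,fx=3,fy=3))"
```

```text
30 s 1739 [277.64 186.25]
30 c 1822 [261.11 232.23]
```

View pics/w30.png

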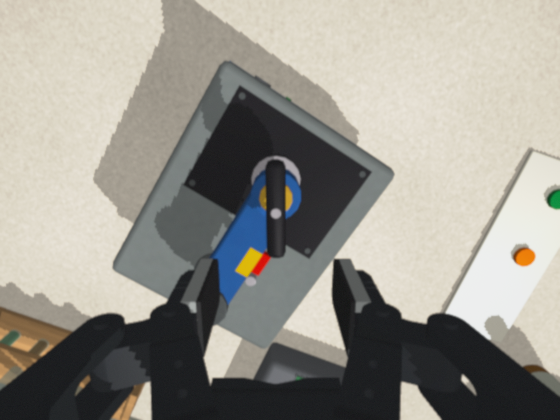

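View pics/s30z.png

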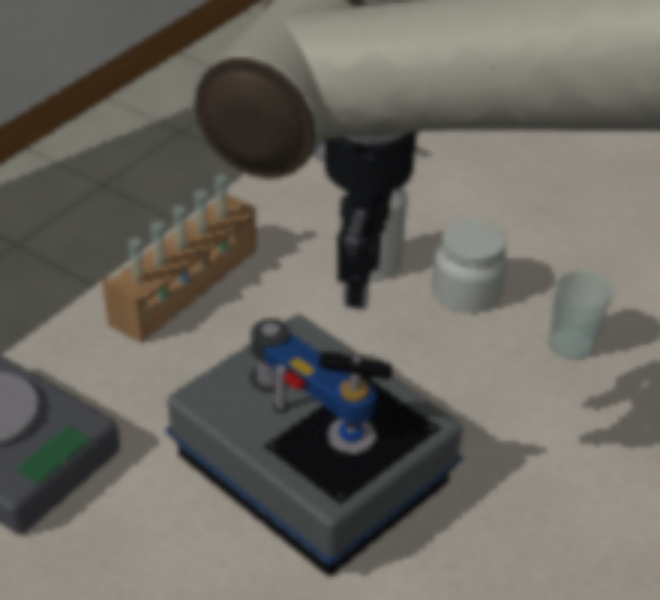

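View pics/c30.png

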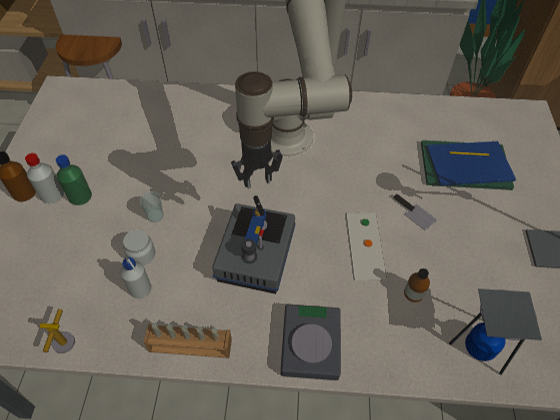

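```bash
python3 -c "
from bench import arm
print(arm.job_done())"
```

```text
the job is handed in; nothing more can be done
None
```

The job is done and handed in. The blue disc is clamped under the beam with the red tab out, and the gripper is clear above it.

- **Disc:** after I let go, it measured about 1 mm from the crystal's centre. I couldn't re-measure that under the beam, but the side view still shows the disc under the anvil on the stage.
- **Beam:** I pushed it slowly onto its stop. At the stop the push rose to about 6 N with no further movement, well under the 40 N limit. The nose then measured within 1 mm of the crystal's axis, and the picture shows the beam against its stop post.
- **Clamp:** I turned the handle clockwise about 4.0 rad in small steps. The tab began to show between 3.5 and 3.6 rad and stopped growing in both fixed cameras over the last 3.5° (0.06 rad), so I stopped there.
- **After release:** the final pictures show the tab still out. Its red area read 1–3% lower than before I let go. I put that down to the changed shadow, but did not check it further.
- **Everything else:** the orange and green discs, bottles, beaker, tub and spatula look untouched. I judged that by eye from the pictures.
- **Time:** about 38.5 s of the 72 s allowed.

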